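# Fish the dropped ring blank out of the gap and lock it in the keeper tray

### The arm

A 7-joint arm with a two-finger parallel gripper is mounted at the origin on the work surface. World frame = base frame: x ahead of the robot, y to its left, z up, the work surface at z = 0. Lengths are in m, angles in rad, forces in N, time in s.
With the tool pointing down it reaches from about 0.4 to 0.875 m from the base axis. Payload 19.3 kg.
Tool frame: the origin (TCP) lies between the finger pads; the fingertips stand 25 mm ahead of it and the grasp point (between the pads) lies 6 mm ahead of it; x points along the fingers, z is the direction in which the jaws open and shut, and the axes are right-handed (so a half turn about x gives the same grasp; the last joint's range is limited). The gripper opens to 85 mm and grips with 20 to 120 N. Pads are 22 mm wide; open, the fingers measure 114 mm over their backs; the gripper's body (76 mm by 85 mm) begins 54 mm behind the grasp point. The pads swing forward as they close: fully open they stand 13 mm farther back than shut.
Start: joints at [1.227, 0.521, -0.036, 1.599, 0.021, 1.021, -0.113], TCP at [0.169, -0.602, 0.256] pointing down, gripper open.
Joint ranges: [-2.91, 2.91], [-0.3, 2.13], [-1.5, 1.42], [0.17, 2.43], [-1.26, 4.41], [0.16, 1.93], [-2.52, 2.52]. Speed limits (rad/s): [1.89, 1.89, 2.39, 2.39, 3.01, 3.01, 3.01].

### API

Orientations are given as a unit quaternion [w, x, y, z].
In Python, from bench import telemetry, vision, order gives the robot as it stands.
- The arm moves only by the tool play_rows, never from a script. Its argument "targets" is a list of rows, each an object of numbers: "tx", "ty", "tz": the shift along the world's x, y, z in mm; "spin": the turn about the world's z in rad. In form: [{"tx": .., "ty": .., "tz": .., "spin": ..}, ...]. A call has 1 to 5 rows; each row is the pose to reach, as a shift and turn from the pose commanded when the call began; what a row does not reach only later rows make up. A row lasts 1/8 s, in which the tool goes at most 62.5 mm and 10.7 degrees, less where a joint would pass 70% of its speed; a pose out of reach is approached as far as the arm can. A call with a gripper value outside its range is refused whole. "grip" is the opening, from 0 (shut) to 1 (fully open), set as the call begins (left out, the last holds). The fingers move at their own pace and stop on an object; "grip_force" is the grip in N (left out, the last holds). Time passes only in rows, so rows that repeat a pose let the fingers close. It gives the time, the measured TCP pose, the force and the opening at its end, in the units of the state.
- telemetry.get_state(): the state, without advancing time (a new reading comes with each control period).
- vision.camera(name): name is "side" or "top"; returns a dict with "frame" (384x512x3 uint8, blue, green, red), "fx", "fy", "cx", "cy" (pixels), "eye" and "rotation" of the camera in the world. Camera axes: x right, y up, looking along -z (the intrinsics and any distortion apply to the point x, -y, -z); pixel columns grow to the right and rows downward; lengths in m; the calibration is good to about 2 mm. A picture is of the moment at which its call begins. There is no depth.
- order.sign_off(): hands the job in, once; it reports no verdict.
The state is a dict: "clock": time; "q": joint angles; "dq": joint speeds; "joint_efforts": joint torques, N m; "tcp_pos": TCP position; "ee_rot": TCP orientation; "ft_force": force on the tool from outside, world axes, zero at the start; "moment": the same for the moment, N m; "grip_width": opening from 0.0 (shut) to 1.0 (fully open).
Only numpy, scipy, OpenCV 4.12 (cv2) and the standard library are available. Lean on these libraries where they do the work, as an engineer would, in place of code of your own. Each camera call takes 0.05 s, during which the arm holds its last target.

### The job

A steel ring blank has dropped to the bottom of the narrow gap between the two cases. Pull the bent rod out from under the low shelf and use it to hook the blank out of the gap onto the open bench (do not reach in for the blank with the fingers), then lay the rod down flat on the bench, clear of the gap. Set the blank flat in the tray's square pocket and swing the keeper bar fully shut over it, past its click stop, leaving the jar, the steel block and the screwdriver where they are.

Things in the scene. Friction and masses are not known exactly. Their poses are not given: they have to be found in the camera images.
- cases: Fixed. A black tool case and a grey sheet-metal drawer cabinet side by side, 105 mm and 58 mm high, both 180 mm long, with a straight gap 40 mm wide between them, open on top and at its mouth, closed at the far end. Origin: middle of the mouth at bench height. +x runs into the gap (174 mm deep), z up. Across the gap (+y) stands the tool case, y = 20 to 105 mm; the cabinet stands at y = -20 to -95 mm. Both front faces are at x = 0.
- shelf: Fixed. Low plywood bench shelf 180 x 240 mm on four 14 mm posts, board from 70 to 84 mm height, with stock on its rear half up to 62 mm above the board. Origin: bench height under its centre. The edge from under which the rod sticks out is at x = +90 mm; posts centred at x = +-80, y = +-110 mm. z up.
- rod: Loose, 100 g. Bent rod: wooden handle 90 (x) x 24 (y) x 24 mm high, lying on its flat underside; from its front end (x = +45 mm, z = 14 mm) an 8 mm thick round steel rod rises to z = 32 mm at x = 75 mm, runs level to x = 215 mm, and is bent straight down there to a round tip at z = 2 mm. Origin: centre of the handle's underside; +x towards the bent toe, z up when lying. It starts with the handle under the shelf and 105 to 155 mm of the steel sticking out.
- toe (a point): The tip of the rod's down-bent toe, 215 mm along the rod's +x from its origin, 2 mm above its underside.
- blank: Loose, 35 g. Plain steel ring blank, outer diameter 28 mm, hole 19 mm through, 14 mm high, lying flat. Origin: centre of its underside, z along its axis. It starts on the bench inside the gap, 70 to 125 mm in from the mouth.
- tray: Fixed. Wooden keeper tray 60 (x) x 115 (y) mm, 6 mm thick, with a square pocket 36 mm inside in its middle, ridged 5 mm above the tray's face. Origin: centre of its underside, z up. The keeper's hinge post stands at x = 0, y = +46 mm, its catch at x = 3, y = -43 mm (16 mm high).
- pocket (a point): Centre of the pocket's floor, 6 mm above the bench; axes as the tray.
- keeper (a joint): Angle of the brass keeper bar about its vertical hinge (rad): 0 fully shut (bar along the tray's -y from the hinge, over the pocket and the catch), grows as the bar swings out to the tray's +x side, to at most 1.9. The bar is 12 mm wide, 94 mm long from the hinge, at 26 to 32 mm height; it stays where it is left (0.5 N at the knob moves it), and from 0.14 rad a sprung ball in the catch resists with some 3.5 N at the knob, until the bar snaps over it to its stop at 0.
- knob (a point): Middle of the keeper's upright round knob, 14 mm diameter, from 32 to 55 mm above the bench, 76 mm from the hinge axis. This point is 44 mm above the bench.
- tin: Bystander, loose: squat amber jar with a steel lid, 54 mm across, 48 mm high. Origin: centre of its underside.
- block: Bystander, loose: steel doming block 44 x 44 x 40 mm. Origin: centre of its underside.
- driver: Bystander, loose: screwdriver with a green handle, 150 mm long, lying on the bench along its own x axis.

How it is judged:
On the way, in this order (a step that is already met when the one before it is completed fails the run):
1. the rod touches the blank inside the gap (contact force between rod and blank above 0.01 N and x of blank in the frame of cases above 0.01 m), for 0.04 s.
2. the blank is out of the gap, on the open bench (x of blank in the frame of cases below -0.014 m and height (world z) of blank below 0.02 m), for 0.2 s.
3. the blank lies in the tray's pocket (horizontal distance between blank and pocket below 0.009 m and z of blank in the frame of pocket below 0.004 m and angle between blank's own z axis and vertical below 0.12 rad), for 0.2 s.
At the end, for the whole second after the job is handed in: The blank lies flat on the pocket floor (within 9 mm of its centre, inside the ridges), the keeper is shut within 0.04 rad of its stop, the rod lies flat on the bench on its handle (tilt under 0.1 rad) with its toe outside the gap, all released and at rest (all of step 3 and value of joint keeper below 0.04 rad and height (world z) of rod below 0.008 m and angle between rod's own z axis and vertical below 0.1 rad and x of toe in the frame of cases below 0 m and linear speed of each of rod, blank below 0.02 m/s); the robot touches nothing.
It fails at once if the fingers touch the blank inside the gap (contact force between the fingers and blank above 0.2 N and x of blank in the frame of cases above 0 m).
It fails at once if the jar is moved more than 25 mm (distance of tin from where it was at the start of the episode above 0.025 m).
It fails at once if the steel block is moved more than 25 mm (distance of block from where it was at the start of the episode above 0.025 m).
It fails at once if the screwdriver is moved more than 25 mm (distance of driver from where it was at the start of the episode above 0.025 m).
It also fails if it takes over 72 s, if anything falls off the work surface, if the arm or the gripper's body presses on something with over 40 N, if the wrist force passes 120 N, or if a joint passes its speed limit or range.

## Working session

There is one attempt and no reset: what is moved stays moved. The work goes in short steps, Python scripts to look and compute and a tool call to move; the robot and the scene stay as the last step left them, time stands still between calls to the robot, and variables do not carry over. Pictures are saved under pics/ and viewed, and the job is handed in when it is done.

Besides the shell and the picture viewer there is one more tool, called after "Call:" by a JSON object that holds its "name" and its "arguments". play_rows: Moves the arm, as the interface text tells. Its arguments: {"type":"object","properties":{"targets":{"type":"array","items":{"type":"object","properties":{"tx":{"type":"number"},"ty":{"type":"number"},"tz":{"type":"number"},"spin":{"type":"number"}}}},"grip":{"type":"number"},"grip_force":{"type":"number"}},"required":["targets"]}

```bash
mkdir -p pics; ls; cat > h.py <<'E'
import numpy as np, cv2
from bench import telemetry, vision, order
def snap(n,f):
    c=vision.camera(n); cv2.imwrite(f'pics/{f}.png',c['frame'])
    np.savez(f'pics/{f}.npz',**{k:np.array(v) for k,v in c.items()}); return c
def load(f): return dict(np.load(f'pics/{f}.npz',allow_pickle=True))
def ray(c,u,v):
    d=np.array([(u-c['cx'])/c['fx'],-(v-c['cy'])/c['fy'],-1.])
    return np.array(c['eye']),np.array(c['rotation'])@d
def onz(c,u,v,z):
    e,d=ray(c,u,v); return e+d*(z-e[2])/d[2]
def proj(c,p):
    q=np.array(c['rotation']).T@(np.array(p)-np.array(c['eye'])); q=q/-q[2]
    return c['cx']+c['fx']*q[0], c['cy']-c['fy']*q[1]
E
python3 - <<'E'
from h import *
for n in('top','side'):
    c=snap(n,n+'0'); print({k:(v if k!='frame' else v.shape) for k,v in c.items()})
print(telemetry.get_state())
E
```

```text
pics
{'frame': (384, 512, 3), 'fx': 380.5314812790678, 'fy': 380.5314812790678, 'cx': 253.5355155940435, 'cy': 192.93718698451983, 'eye': array([0.49995735, 0.12503876, 0.87249655]), 'rotation': array([ 0.71310829,  0.0167846 , -0.02664986, -0.70034608])}
{'frame': (384, 512, 3), 'fx': 445.12415606878625, 'fy': 445.12415606878625, 'cx': 256.69959028525284, 'cy': 192.55646762649144, 'eye': array([ 0.31067222, -0.63792203,  0.88588048]), 'rotation': array([ 0.91460941,  0.37389466, -0.06305515, -0.14041531])}
{'clock': 0.1, 'q': array([ 1.22678527,  0.52194188, -0.03635134,  1.59996944,  0.02121829,
        1.02110507, -0.11277892]), 'dq': array([-0.00105201, -0.00159701,  0.00094237, -0.00183076, -0.00195663,
        0.00056694,  0.00020748]), 'joint_efforts': array([ 4.39519194e-03, -9.28482556e+01,  1.98436886e+00, -3.70529008e+01,
        1.81013992e-02,  5.46459312e-03, -4.75850834e-05]), 'tcp_pos': array([ 0.16889995, -0.60144547,  0.25578421]), 'ee_rot': array([ 0.56326109,  0.42727019,  0.56387747, -0.42687156]), 'ft_force': array([ 0.02243807,  0.21466633, -0.77074313]), 'moment': array([ 0.02937671,  0.03767038, -0.04545068]), 'grip_width': 0.994981517114764}
```

```bash
python3 - <<'E'
s=open('h.py').read()
s=s.replace("np.array(c['rotation'])@d","R(c)@d").replace("np.array(c['rotation']).T","R(c).T")
s+='''
from scipy.spatial.transform import Rotation as Ro
def R(c):
    q=np.array(c['rotation']); return Ro.from_quat([q[1],q[2],q[3],q[0]]).as_matrix()
'''
open('h.py','w').write(s)
E
python3 - <<'E'
from h import *
for f in('top0','side0'):
    c=load(f); print(R(c).round(2).tolist(), [onz(c,u,v,0).round(3).tolist() for u,v in((0,0),(511,0),(0,383),(511,383))])
    cv2.imwrite(f'pics/{f}b.png',cv2.resize(c['frame'],(800,600),interpolation=cv2.INTER_CUBIC))
E
```

```text
[[0.02, 1.0, -0.06], [-1.0, 0.02, 0.01], [0.01, 0.06, 1.0]] [[0.996, 0.717, 0.0], [1.028, -0.495, 0.0], [0.123, 0.666, 0.0], [0.136, -0.474, 0.0]]
[[0.95, 0.21, -0.22], [-0.3, 0.68, -0.67], [0.01, 0.7, 0.71]] [[-0.198, 1.788, 0.0], [2.191, 1.092, 0.0], [-0.054, -0.159, 0.0], [0.905, -0.461, 0.0]]
```

View pics/top0b.png

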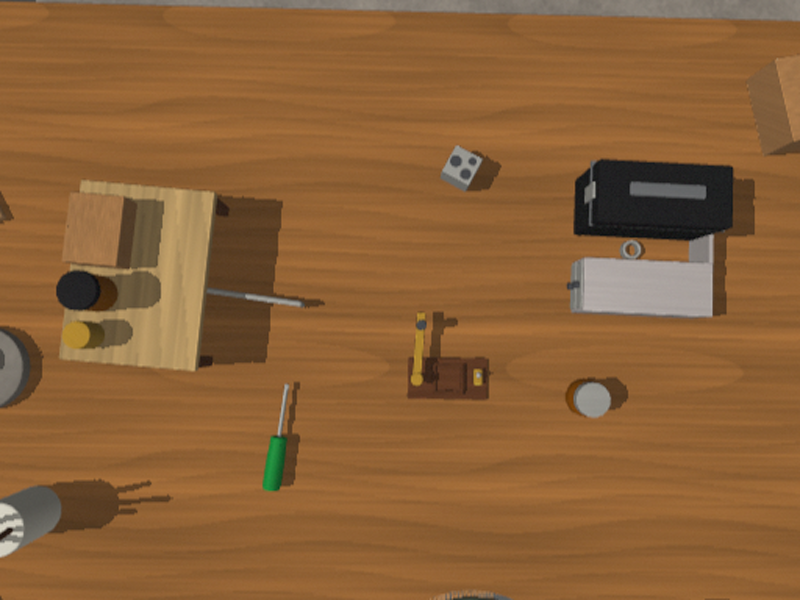

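View pics/side0b.png

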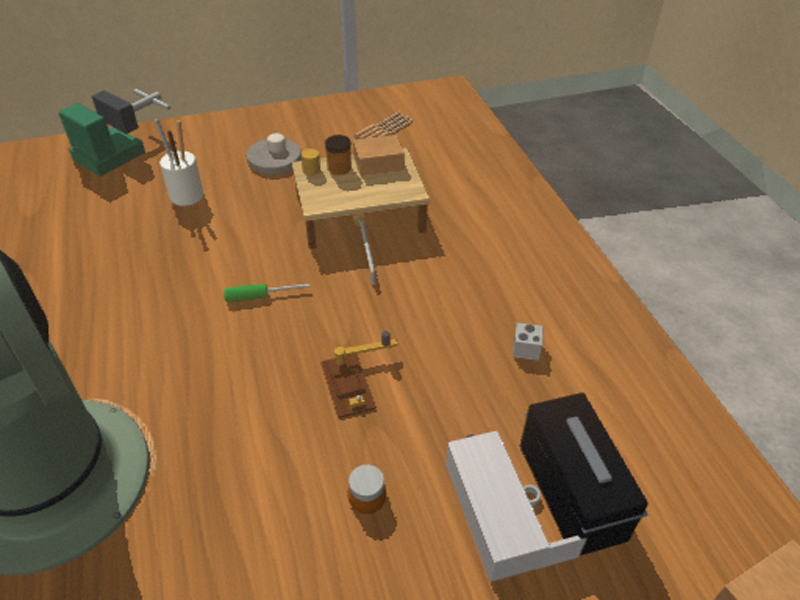

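The top view shows the shelf at (140,275), the rod toe near (301,303), tray (448,378) with the keeper swung out to world +x, jar (592,400), block (462,168), driver (278,440), and the cases with the blank at (632,249). I'll zoom in for exact points.

```bash
python3 - <<'E'
from h import *
c=load('top0');f=c['frame']
a=cv2.resize(f[95:215,355:485],None,fx=6,fy=5,interpolation=cv2.INTER_CUBIC)
a=cv2.resize(f[95:215,355:485],None,fx=5,fy=5,interpolation=cv2.INTER_CUBIC);cv2.imwrite('pics/cA.png',a)
a=cv2.resize(f[110:270,120:325],None,fx=3.75,fy=3.75,interpolation=cv2.INTER_CUBIC);cv2.imwrite('pics/cB.png',a)
E
```

```text
(no output)
```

View pics/cA.png

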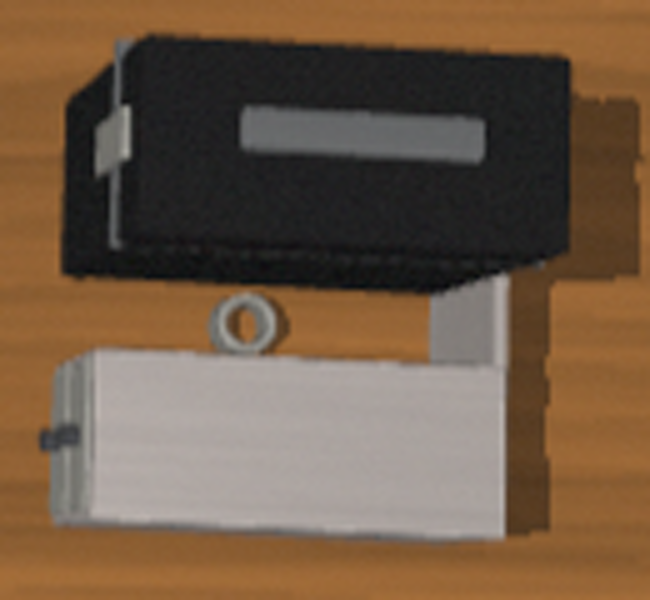

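View pics/cB.png

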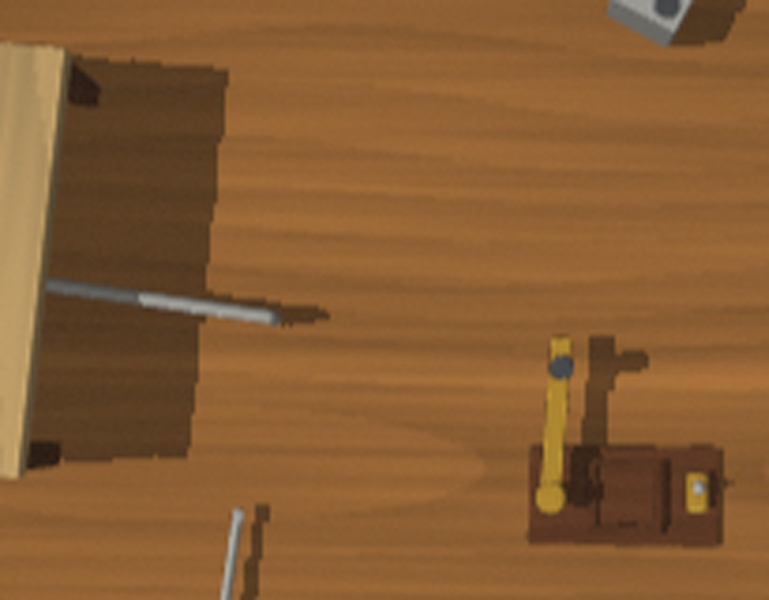

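```bash
python3 - <<'E'
from h import *
c=load('top0')
A=lambda x,y,z:(onz(c,355+(x+.5)/5-.5,95+(y+.5)/5-.5,z)*1000).round(1)
B=lambda x,y,z:(onz(c,120+(x+.5)/3.75-.5,110+(y+.5)/3.75-.5,z)*1000).round(1)
for n,p in dict(cab_front_gap=A(95,350,.058),cab_back_gap=A(505,366,.058),cab_front_out=A(90,522,.058),cab_back_out=A(503,538,.058),cabbot=A(52,522,0),case_front_gap=A(118,247,.105),case_fr_o=A(145,36,.105),case_back_o=A(570,58,.105),case_back_g=A(570,252,.105),case_bot_fg=A(63,273,0),blanktop=A(247,322,.014),
 rodshelf=B(50,287,.036),rodtoe=B(273,319,.032),shelfR1=B(68,48,.084),shelfR2=B(22,476,.084),
 hinge=B(551,498,.034),knob=B(561,367,.055),bar_end=B(562,336,.032),trayTL=B(530,446,.006),trayTR=B(722,446,.006),trayBL=B(530,544,.006),trayBR=B(722,544,.006),catch=B(697,492,.016),pock=B(633,495,.011)).items(): print(n,p)
E
```

```text
cab_front_gap [ 616.4 -144.7   58. ]
cab_back_gap [ 612.9 -323.4   58. ]
cab_front_out [ 541.8 -142.4   58. ]
cab_back_out [ 538.2 -321.4   58. ]
cabbot [ 544.5 -143.8    0. ]
case_front_gap [ 652.3 -138.6  105. ]
case_fr_o [ 740.4 -150.   105. ]
case_back_o [ 735.1 -326.6  105. ]
case_back_g [ 654.1 -325.2  105. ]
case_bot_fg [ 660.4 -149.     0. ]
blanktop [ 637.  -229.1   14. ]
rodshelf [561.5 378.7  36. ]
rodtoe [545.4 248.6  32. ]
shelfR1 [691.7 359.1  84. ]
shelfR2 [454.  375.6  84. ]
hinge [443.5  83.3  34. ]
knob [519.6  79.8  55. ]
bar_end [538.5  78.2  32. ]
trayTL [472.7  95.1   6. ]
trayTR [474.7 -21.3   6. ]
trayBL [413.9  94.2   6. ]
trayBR [415.7 -21.8   6. ]
catch [447.3  -4.9  16. ]
pock [444.6  32.9  11. ]
```

```bash
cat >> h.py <<'E'
def st():
    s=telemetry.get_state(); q=s['ee_rot']; M=Ro.from_quat([q[1],q[2],q[3],q[0]]).as_matrix()
    z=M[:,2]; a=np.arctan2(z[1],z[0])
    print('t',round(s['clock'],2),'tcp',(s['tcp_pos']*1000).round(1),'xax',M[:,0].round(3),'jaw yaw',a.round(3),'F',s['ft_force'].round(2),'grip',round(s['grip_width'],3),'q',s['q'].round(2))
    return s
E
python3 - <<'E'
from h import *
st()
c=load('top0')
for n,(u,v,z) in dict(block=(466,160,.04),tin=(592,400,.048),drv1=(288,385,.01),drv2=(272,488,.02)).items(): print(n,(onz(c,(u+.5)/1.5625-.5,(v+.5)/1.5625-.5,z)*1000).round(0))
E
```

```text
t 0.1 tcp [ 168.9 -601.4  255.8] xax [-0.     0.001 -1.   ] jaw yaw -1.297 F [ 0.02  0.21 -0.77] grip 0.995 q [ 1.23  0.52 -0.04  1.6   0.02  1.02 -0.11]
block [756.  18.  40.]
tin [ 420. -159.   48.]
drv1 [430. 267.  10.]
drv2 [287. 284.  20.]
```

Call:
{"name": "play_rows", "arguments": {"targets": [{"tx": 60,"ty": 15,"tz": 0,"spin": 0.15},{"tx": 120,"ty": 30,"tz": 0,"spin": 0.3},{"tx": 175,"ty": 60,"tz": 0,"spin": 0.45},{"tx": 220,"ty": 100,"tz": 0,"spin": 0.6},{"tx": 250,"ty": 150,"tz": 0,"spin": 0.75}], "grip": 1, "grip_force": 60}}

```text
clock: 0.72
tcp_pos: [0.4208, -0.45, 0.2557]
ee_rot: [0.681, 0.189, 0.681, -0.189]
ft_force: [0.4, -0.4, -0.2]
grip_width: 1.001
```

Call:
{"name": "play_rows", "arguments": {"targets": [{"tx": 20,"ty": 58,"tz": 0,"spin": 0.1},{"tx": 40,"ty": 116,"tz": 0,"spin": 0.2},{"tx": 60,"ty": 174,"tz": 0,"spin": 0.3},{"tx": 80,"ty": 232,"tz": 0,"spin": 0.4},{"tx": 100,"ty": 290,"tz": 0,"spin": 0.42}]}}

```text
clock: 1.35
tcp_pos: [0.5192, -0.1599, 0.2562]
ee_rot: [0.706, 0.044, 0.706, -0.044]
ft_force: [0.3, 0.3, 0.8]
grip_width: 1.001
```

```bash
python3 -c "
from h import *
st()"
```

```text
t 1.35 tcp [ 519.2 -159.9  256.2] xax [-0. -0. -1.] jaw yaw -0.125 F [0.25 0.3  0.83] grip 1.001 q [ 0.52  0.42 -0.44  1.8   0.21  0.97 -0.13]
```

Call:
{"name": "play_rows", "arguments": {"targets": [{"tx": 5,"ty": 60,"tz": 0,"spin": 0},{"tx": 10,"ty": 120,"tz": 0,"spin": 0},{"tx": 15,"ty": 180,"tz": 0,"spin": 0},{"tx": 20,"ty": 240,"tz": 0,"spin": 0},{"tx": 25,"ty": 300,"tz": 0,"spin": 0}]}}

```text
clock: 1.98
tcp_pos: [0.5438, 0.1401, 0.2562]
ee_rot: [0.706, 0.045, 0.706, -0.045]
ft_force: [1.2, -1.7, -0.4]
grip_width: 0.994
```

Call:
{"name": "play_rows", "arguments": {"targets": [{"tx": 3,"ty": 57,"tz": -15,"spin": 0},{"tx": 6,"ty": 114,"tz": -30,"spin": 0},{"tx": 9,"ty": 172,"tz": -70,"spin": 0},{"tx": 9,"ty": 172,"tz": -120,"spin": 0},{"tx": 9,"ty": 172,"tz": -160,"spin": 0}]}}

```text
clock: 2.6
tcp_pos: [0.5519, 0.311, 0.0937]
ee_rot: [0.705, 0.044, 0.706, -0.045]
ft_force: [0.5, -0.7, -0.0]
grip_width: 1.002
```

```bash
python3 - <<'E'
from h import *
st()
for n in('top','side'):
    c=snap(n,n+'1')
f=load('side1')['frame']; cv2.imwrite('pics/s1.png',cv2.resize(f[90:240,130:330],(800,600),interpolation=cv2.INTER_CUBIC))
f=load('top1')['frame']; cv2.imwrite('pics/t1.png',cv2.resize(f[110:260,60:260],(800,600),interpolation=cv2.INTER_CUBIC))
E
```

```text
t 2.6 tcp [551.9 311.   93.7] xax [-0.002 -0.001 -1.   ] jaw yaw -0.125 F [ 0.54 -0.69 -0.02] grip 1.002 q [-0.32  0.77 -0.43  1.67  0.42  0.8  -1.07]
```

View pics/s1.png

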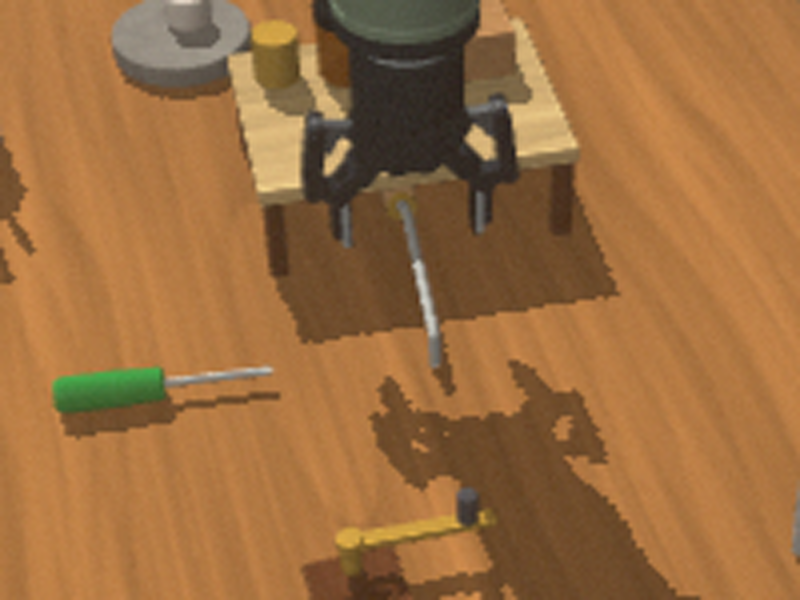

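View pics/t1.png

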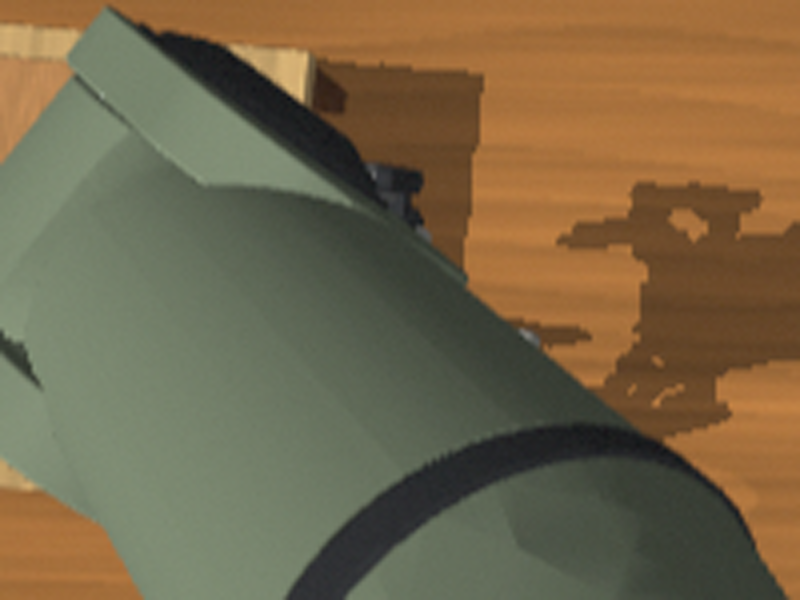

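The rod runs between the open fingers in the side view, with the toe at (435,360). Next I descend and close.

Call:
{"name": "play_rows", "arguments": {"targets": [{"tx": 0,"ty": 0,"tz": -30,"spin": 0},{"tx": 0,"ty": 0,"tz": -56,"spin": 0},{"tx": 0,"ty": 0,"tz": -56,"spin": 0}]}}

```text
clock: 3.08
tcp_pos: [0.5528, 0.3099, 0.0405]
ee_rot: [0.705, 0.045, 0.706, -0.045]
ft_force: [1.0, 0.4, 0.9]
grip_width: 0.998
```

Call:
{"name": "play_rows", "arguments": {"targets": [{"tx": 0,"ty": 0,"tz": 0},{"tx": 0,"ty": 0,"tz": 0},{"tx": 0,"ty": 0,"tz": 0},{"tx": 0,"ty": 0,"tz": 0},{"tx": 0,"ty": 0,"tz": 0}], "grip": 0, "grip_force": 60}}

```text
invalid input at $.targets[0]: expected keys tx, ty, tz, spin
```

Call:
{"name": "play_rows", "arguments": {"targets": [{"tx": 0,"ty": 0,"tz": 0},{"tx": 0,"ty": 0,"tz": 0},{"tx": 0,"ty": 0,"tz": 0}]}}

```text
invalid input at $.targets[0]: expected keys tx, ty, tz, spin
```

Call:
{"name": "play_rows", "arguments": {"targets": [{"tx": 0,"ty": 0,"tz": 0,"spin": 0},{"tx": 0,"ty": 0,"tz": 0,"spin": 0},{"tx": 0,"ty": 0,"tz": 0,"spin": 0},{"tx": 0,"ty": 0,"tz": 0,"spin": 0},{"tx": 0,"ty": 0,"tz": 0,"spin": 0}], "grip": 0, "grip_force": 60}}

```text
clock: 3.7
tcp_pos: [0.5531, 0.3103, 0.0405]
ee_rot: [0.706, 0.045, 0.706, -0.045]
ft_force: [-0.9, -0.3, 4.4]
grip_width: 0.066
```

Call:
{"name": "play_rows", "arguments": {"targets": [{"tx": 0,"ty": 0,"tz": 0,"spin": 0},{"tx": 0,"ty": 0,"tz": 0,"spin": 0}]}}

```text
clock: 3.95
tcp_pos: [0.5531, 0.3103, 0.0405]
ee_rot: [0.706, 0.045, 0.706, -0.045]
ft_force: [-0.6, 0.1, 5.7]
grip_width: 0.064
```

Call:
{"name": "play_rows", "arguments": {"targets": [{"tx": -1,"ty": -10,"tz": 0,"spin": 0},{"tx": -4,"ty": -30,"tz": 0,"spin": 0},{"tx": -6,"ty": -50,"tz": 0,"spin": 0},{"tx": 5,"ty": -70,"tz": 0,"spin": 0},{"tx": 20,"ty": -85,"tz": 0,"spin": 0.02}]}}

```text
clock: 4.58
tcp_pos: [0.5727, 0.2241, 0.0404]
ee_rot: [0.706, 0.038, 0.706, -0.038]
ft_force: [-2.4, 4.6, 4.5]
grip_width: 0.064
```

```bash
python3 - <<'E'
from h import *
st()
c=snap('side','s2')
cv2.imwrite('pics/s2b.png',cv2.resize(c['frame'][90:240,130:330],(800,600),interpolation=cv2.INTER_CUBIC))
E
```

```text
t 4.58 tcp [572.7 224.1  40.4] xax [-0.001  0.    -1.   ] jaw yaw -0.107 F [-2.39  4.64  4.45] grip 0.064 q [-0.2   0.82 -0.41  1.74  0.48  0.68 -0.97]
```

View pics/s2b.png

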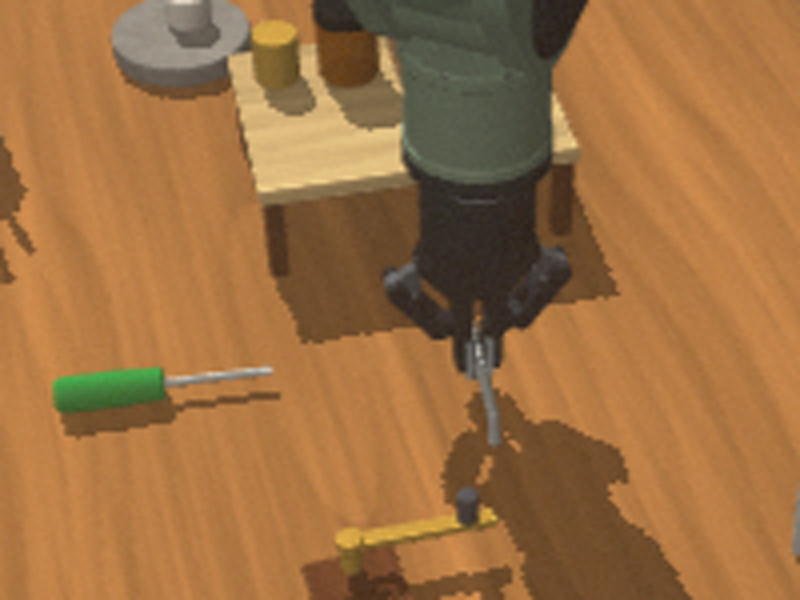

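Call:
{"name": "play_rows", "arguments": {"targets": [{"tx": 14,"ty": -15,"tz": 0,"spin": 0.02},{"tx": 28,"ty": -38,"tz": 0,"spin": 0.04},{"tx": 42,"ty": -60,"tz": 0,"spin": 0.06},{"tx": 57,"ty": -84,"tz": 0,"spin": 0.08},{"tx": 67,"ty": -104,"tz": 0,"spin": 0.085}]}}

```text
clock: 5.25
tcp_pos: [0.64, 0.1203, 0.0403]
ee_rot: [0.707, 0.008, 0.707, -0.008]
ft_force: [-2.8, 6.8, 5.8]
grip_width: 0.066
```

Call:
{"name": "play_rows", "arguments": {"targets": [{"tx": 0,"ty": -15,"tz": 0,"spin": 0},{"tx": 0,"ty": -20,"tz": 0,"spin": 0},{"tx": 0,"ty": -20,"tz": 0,"spin": 0}]}}

```text
clock: 5.62
tcp_pos: [0.6399, 0.0991, 0.0404]
ee_rot: [0.707, 0.008, 0.707, -0.009]
ft_force: [0.5, -3.2, 6.6]
grip_width: 0.067
```

Call:
{"name": "play_rows", "arguments": {"targets": [{"tx": 0,"ty": 0,"tz": 0,"spin": 0},{"tx": 0,"ty": 0,"tz": 0,"spin": 0},{"tx": 0,"ty": 0,"tz": 20,"spin": 0},{"tx": 0,"ty": 0,"tz": 75,"spin": 0},{"tx": 0,"ty": 0,"tz": 130,"spin": 0}], "grip": 0.6}}

```text
clock: 6.25
tcp_pos: [0.6397, 0.1014, 0.1729]
ee_rot: [0.707, 0.008, 0.707, -0.008]
ft_force: [-0.0, -1.6, 0.7]
grip_width: 0.6
```

Call:
{"name": "play_rows", "arguments": {"targets": [{"tx": -60,"ty": 0,"tz": 60,"spin": 0},{"tx": -120,"ty": 0,"tz": 60,"spin": 0},{"tx": -180,"ty": -20,"tz": 60,"spin": 0},{"tx": -180,"ty": -20,"tz": 60,"spin": 0}]}}

```text
clock: 6.75
tcp_pos: [0.4571, 0.0802, 0.2317]
ee_rot: [0.707, 0.007, 0.707, -0.008]
ft_force: [1.1, -0.5, 0.0]
grip_width: 0.6
```

```bash
python3 - <<'E'
from h import *
st()
c=snap('top','t3');cv2.imwrite('pics/t3b.png',cv2.resize(c['frame'],(800,600),interpolation=cv2.INTER_CUBIC))
c=snap('side','s3');cv2.imwrite('pics/s3b.png',cv2.resize(c['frame'],(800,600),interpolation=cv2.INTER_CUBIC))
E
```

```text
t 6.75 tcp [457.1  80.2 231.7] xax [ 0.001 -0.002 -1.   ] jaw yaw -0.022 F [ 1.08 -0.54  0.01] grip 0.6 q [ 0.2   0.35 -0.63  2.01  0.27  0.86 -0.6 ]
```

View pics/t3b.png

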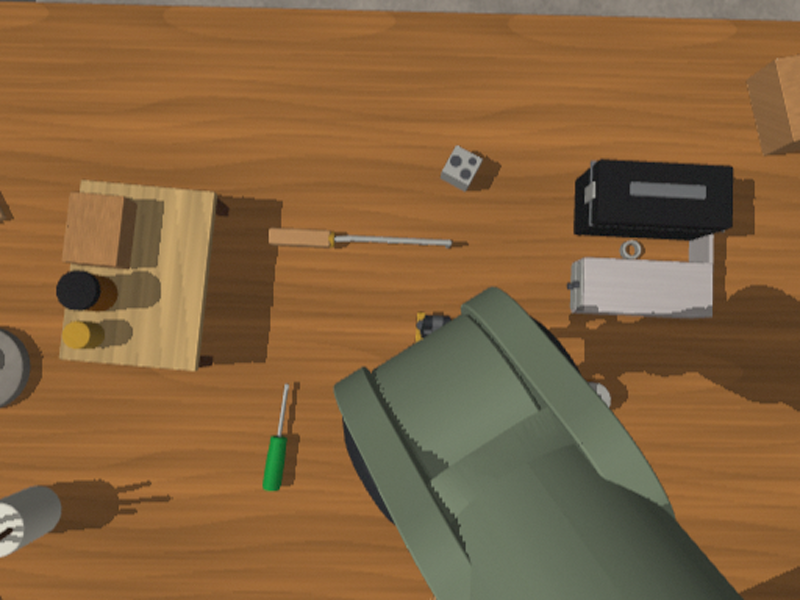

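View pics/s3b.png

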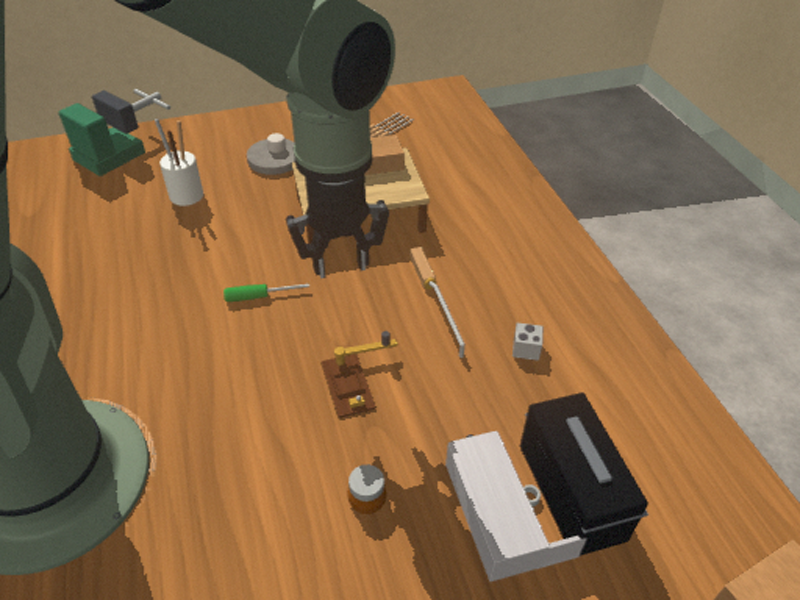

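The rod is fully out and flat: handle at (300,238) and toe at (451,243) in the top view. The bystanders haven't moved. Now I measure the rod.

```bash
python3 - <<'E'
from h import *
c=load('t3');f=c['frame']
a=cv2.resize(f[135:175,165:305],None,fx=5.5,fy=5.5,interpolation=cv2.INTER_CUBIC);cv2.imwrite('pics/t3c.png',a)
E
```

```text
(no output)
```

View pics/t3c.png

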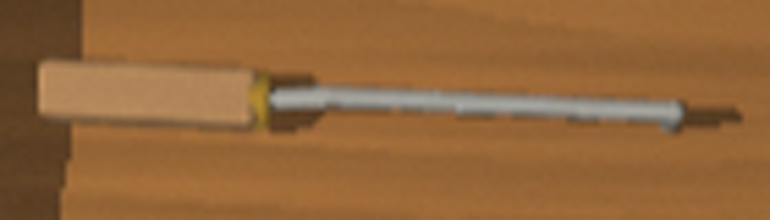

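```bash
python3 - <<'E'
from h import *
c=load('t3')
A=lambda x,y,z:(onz(c,165+(x+.5)/5.5-.5,135+(y+.5)/5.5-.5,z)*1000).round(1)
r=A(39,88,.024);fr=A(262,98,.02);e=A(683,114,.032);s=A(325,96,.032)
print(r,fr,s,e); d=s-e;print('steel yaw',np.degrees(np.arctan2(-d[1],-d[0])),np.linalg.norm(e-r)); d=e-r; print(np.degrees(np.arctan2(d[1],d[0])))
E
```

```text
[644.  298.9  24. ] [642.4 208.4  20. ] [641.7 181.8  32. ] [637.2  36.7  32. ]
steel yaw -91.77635006081668 262.41013699931636
-91.48559872599718
```

Call:
{"name": "play_rows", "arguments": {"targets": [{"tx": 45,"ty": 42,"tz": 0,"spin": 0},{"tx": 90,"ty": 84,"tz": 0,"spin": 0},{"tx": 135,"ty": 126,"tz": 0,"spin": 0},{"tx": 186,"ty": 172,"tz": -20,"spin": 0},{"tx": 186,"ty": 172,"tz": -70,"spin": 0}]}}

```text
clock: 7.48
tcp_pos: [0.6494, 0.2577, 0.1607]
ee_rot: [0.709, 0.009, 0.706, -0.006]
ft_force: [0.1, -1.1, -1.7]
grip_width: 0.601
```

Call:
{"name": "play_rows", "arguments": {"targets": [{"tx": 0,"ty": 0,"tz": -40,"spin": 0},{"tx": 0,"ty": 0,"tz": -80,"spin": 0},{"tx": 0,"ty": 0,"tz": -115,"spin": 0},{"tx": 0,"ty": 0,"tz": -131,"spin": 0},{"tx": 0,"ty": 0,"tz": -131,"spin": 0}]}}

```text
clock: 8.1
tcp_pos: [0.6461, 0.2535, 0.0287]
ee_rot: [0.707, 0.008, 0.707, -0.008]
ft_force: [0.1, 1.0, 0.5]
grip_width: 0.598
```

```bash
python3 -c "
from h import *
st()"
```

```text
t 8.1 tcp [646.1 253.5  28.7] xax [-0.001 -0.    -1.   ] jaw yaw -0.022 F [0.06 0.97 0.52] grip 0.598 q [-0.18  0.94 -0.47  1.51  0.52  0.82 -0.86]
```

Call:
{"name": "play_rows", "arguments": {"targets": [{"tx": -3,"ty": 0,"tz": 0,"spin": 0},{"tx": -3,"ty": 0,"tz": 0,"spin": 0},{"tx": -3,"ty": 0,"tz": 0,"spin": 0},{"tx": -3,"ty": 0,"tz": 0,"spin": 0},{"tx": -3,"ty": 0,"tz": 0,"spin": 0}], "grip": 0, "grip_force": 80}}

```text
clock: 8.72
tcp_pos: [0.6435, 0.2538, 0.0308]
ee_rot: [0.708, 0.008, 0.707, -0.008]
ft_force: [-1.7, 0.8, 7.7]
grip_width: 0.261
```

Call:
{"name": "play_rows", "arguments": {"targets": [{"tx": 0,"ty": 0,"tz": 5,"spin": 0},{"tx": 0,"ty": 0,"tz": 15,"spin": 0},{"tx": 0,"ty": 0,"tz": 25,"spin": 0},{"tx": 0,"ty": 0,"tz": 25,"spin": 0}]}}

```text
clock: 9.22
tcp_pos: [0.6435, 0.2534, 0.0555]
ee_rot: [0.708, 0.008, 0.707, -0.008]
ft_force: [-0.3, 0.5, -1.3]
grip_width: 0.26
```

```bash
python3 - <<'E'
from h import *
st()
c=snap('side','s4');cv2.imwrite('pics/s4b.png',cv2.resize(c['frame'][130:280,230:430],(800,600),interpolation=cv2.INTER_CUBIC))
c=snap('top','t4');cv2.imwrite('pics/t4b.png',cv2.resize(c['frame'][90:240,200:400],(800,600),interpolation=cv2.INTER_CUBIC))
E
```

```text
t 9.22 tcp [643.5 253.4  55.5] xax [ 0.002  0.001 -1.   ] jaw yaw -0.022 F [-0.32  0.52 -1.3 ] grip 0.26 q [-0.17  0.9  -0.48  1.51  0.51  0.85 -0.86]
```

View pics/s4b.png

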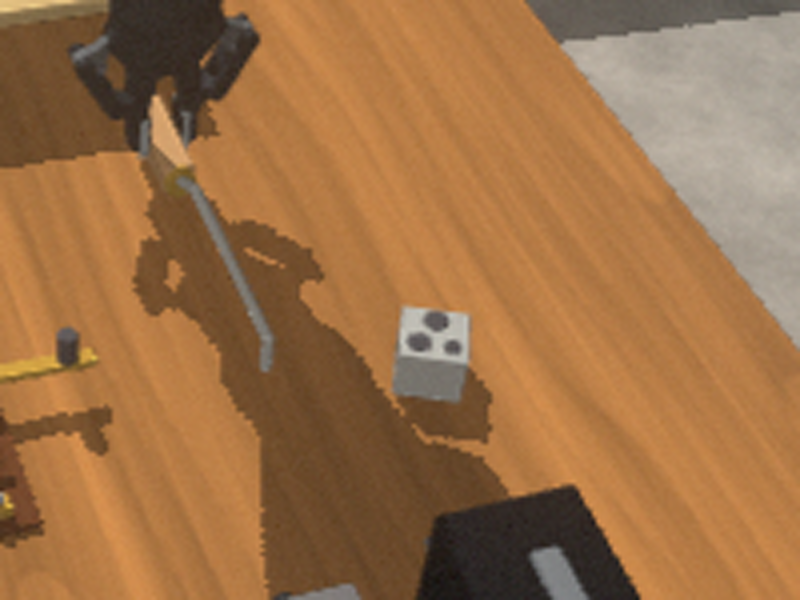

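View pics/t4b.png

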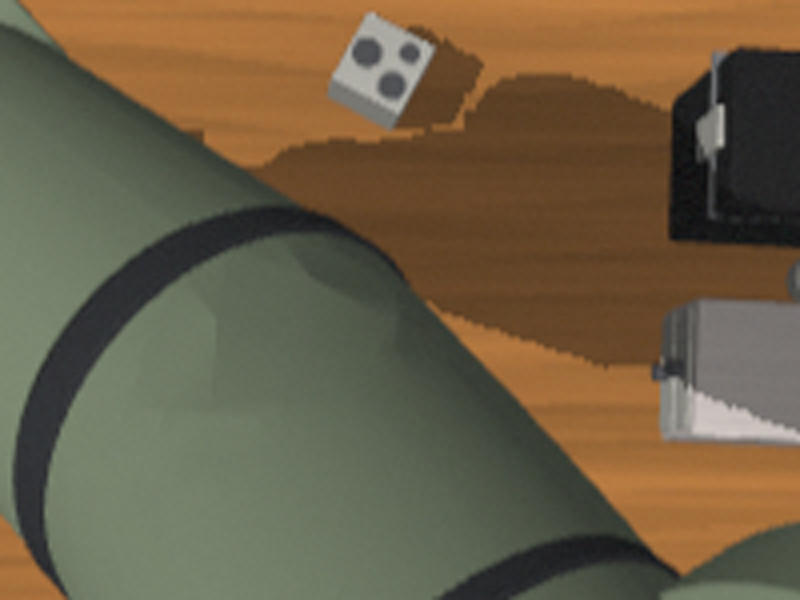

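```bash
python3 - <<'E'
from h import *
c=load('s4')
for p in((.638,.039,.027),(.638,.039,.057),(.638,.035,.061)):
    u,v=proj(c,p); print((u+.5-230)*4,(v+.5-130)*4)
A=lambda x,y,z:(onz(c,230+(x+.5)/4-.5,130+(y+.5)/4-.5,z)*1000).round(1)
print(A(265,369,.027),A(270,338,.057))
E
```

```text
261.1970273876518 366.7747662744938
264.61790559573774 335.3196832610364
267.4136431855468 335.60035874599157
[639.8  36.   27. ] [640.5  35.4  57. ]
```

Call:
{"name": "play_rows", "arguments": {"targets": [{"tx": 0,"ty": -30,"tz": 3,"spin": 0},{"tx": 0,"ty": -70,"tz": 3,"spin": 0},{"tx": 0,"ty": -110,"tz": 3,"spin": 0},{"tx": -1,"ty": -150,"tz": 3,"spin": 0},{"tx": -1,"ty": -180,"tz": 3,"spin": 0}]}}

```text
clock: 9.95
tcp_pos: [0.6417, 0.0712, 0.0569]
ee_rot: [0.707, 0.008, 0.707, -0.008]
ft_force: [-0.1, 0.3, -0.6]
grip_width: 0.26
```

Call:
{"name": "play_rows", "arguments": {"targets": [{"tx": 0,"ty": -25,"tz": 0,"spin": 0},{"tx": -1,"ty": -50,"tz": 0,"spin": 0},{"tx": -1,"ty": -70,"tz": 0,"spin": 0},{"tx": -1,"ty": -84,"tz": 0,"spin": 0},{"tx": -1,"ty": -84,"tz": 0,"spin": 0}]}}

```text
clock: 10.58
tcp_pos: [0.641, -0.0116, 0.0572]
ee_rot: [0.707, 0.008, 0.707, -0.008]
ft_force: [-1.4, -0.1, -1.0]
grip_width: 0.258
```

```bash
python3 - <<'E'
from h import *
st()
c=snap('side','s5');cv2.imwrite('pics/s5b.png',cv2.resize(c['frame'][235:385,260:430],(680,600),interpolation=cv2.INTER_CUBIC))
c=snap('top','t5');cv2.imwrite('pics/t5b.png',cv2.resize(c['frame'][90:210,340:480],(700,600),interpolation=cv2.INTER_CUBIC))
E
```

```text
t 10.57 tcp [641.  -11.6  57.2] xax [-0. -0. -1.] jaw yaw -0.023 F [-1.4  -0.09 -1.03] grip 0.258 q [ 0.25  0.84 -0.5   1.66  0.53  0.78 -0.52]
```

View pics/s5b.png

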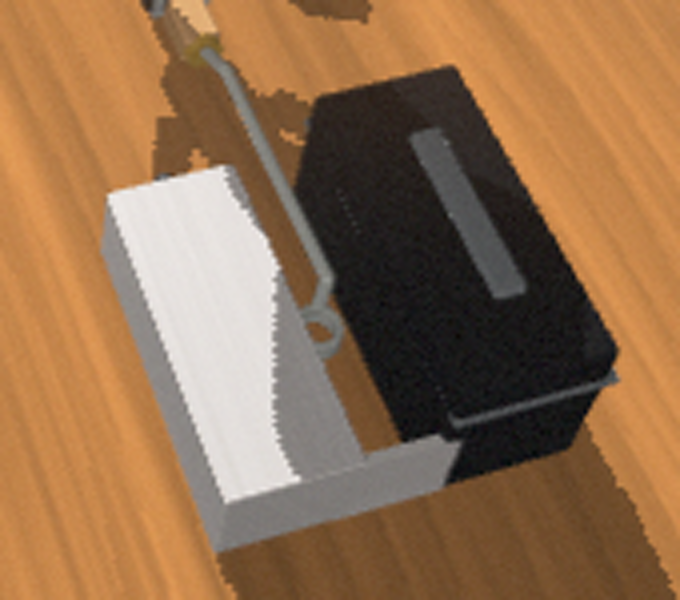

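View pics/t5b.png

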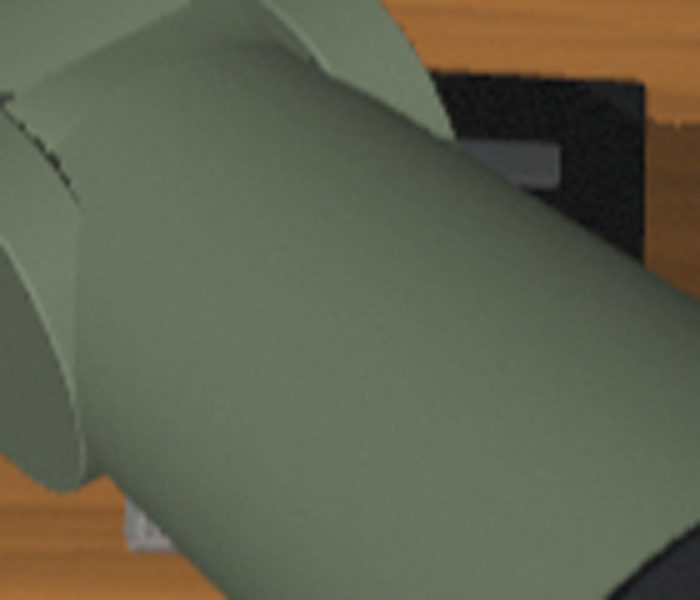

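```bash
python3 - <<'E'
from h import *
c=load('s5')
A=lambda x,y,z:(onz(c,260+(x+.5)/4-.5,235+(y+.5)/4-.5,z)*1000).round(1)
print('tip',A(319,307,.0285),'bend',A(327,281,.0585),'ring top',A(322,331,.014), 'ring edges',A(342,331,.014),A(321,359,0.0))
for p in((.639,-.229,.0285),(.639,-.229,.014)):
    u,v=proj(c,p); print((u+.5-260)*4,(v+.5-235)*4)
cv2.imwrite('pics/s5c.png',cv2.resize(c['frame'][290:335,325:355],(500,750),interpolation=cv2.INTER_CUBIC)[:600])
E
```

```text
tip [ 636.6 -229.2   28.5] bend [ 635.7 -230.9   58.5] ring top [ 637.5 -235.9   14. ] ring edges [ 647.8 -239.2   14. ] [ 635.  -244.6    0. ]
323.40828375321007 305.9583681207141
319.5533603657409 319.64486412658994
```

View pics/s5c.png

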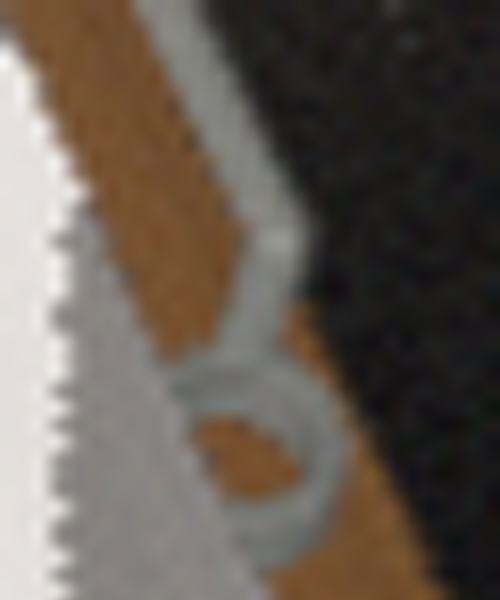

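Call:
{"name": "play_rows", "arguments": {"targets": [{"tx": 0.5,"ty": -2.5,"tz": 0,"spin": 0},{"tx": 0.5,"ty": -2.5,"tz": -5,"spin": 0},{"tx": 0.5,"ty": -2.5,"tz": -11,"spin": 0},{"tx": 0.5,"ty": -2.5,"tz": -17,"spin": 0},{"tx": 0.5,"ty": -2.5,"tz": -17,"spin": 0}]}}

```text
clock: 11.3
tcp_pos: [0.6411, -0.0131, 0.0396]
ee_rot: [0.707, 0.008, 0.707, -0.008]
ft_force: [1.1, -0.7, -1.4]
grip_width: 0.257
```

```bash
python3 - <<'E'
from h import *
st()
c=snap('side','s6')
cv2.imwrite('pics/s6c.png',cv2.resize(c['frame'][290:335,325:355],(400,600),interpolation=cv2.INTER_CUBIC))
E
```

```text
t 11.3 tcp [641.1 -13.1  39.6] xax [-0.001  0.    -1.   ] jaw yaw -0.022 F [ 1.12 -0.7  -1.37] grip 0.257 q [ 0.24  0.87 -0.48  1.66  0.54  0.75 -0.53]
```

View pics/s6c.png

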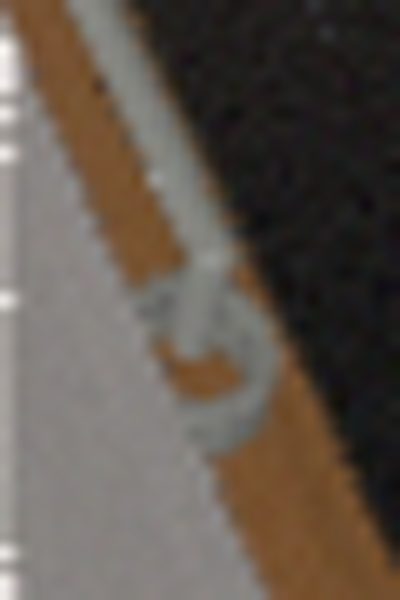

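Call:
{"name": "play_rows", "arguments": {"targets": [{"tx": 0,"ty": 0,"tz": -4,"spin": 0},{"tx": 0,"ty": 0,"tz": -7,"spin": 0},{"tx": 0,"ty": 4,"tz": -7,"spin": 0},{"tx": 0,"ty": 10,"tz": -7,"spin": 0},{"tx": 0,"ty": 20,"tz": -7,"spin": 0}]}}

```text
clock: 11.98
tcp_pos: [0.6415, 0.0073, 0.0334]
ee_rot: [0.707, 0.008, 0.707, -0.008]
ft_force: [0.5, 0.4, -0.8]
grip_width: 0.26
```

```bash
python3 - <<'E'
from h import *
st()
c=snap('side','s7')
cv2.imwrite('pics/s7c.png',cv2.resize(c['frame'][280:325,320:350],(400,600),interpolation=cv2.INTER_CUBIC))
E
```

```text
t 11.97 tcp [641.5   7.3  33.4] xax [ 0.  0. -1.] jaw yaw -0.022 F [ 0.46  0.39 -0.84] grip 0.26 q [ 0.2   0.87 -0.48  1.66  0.55  0.74 -0.56]
```

View pics/s7c.png

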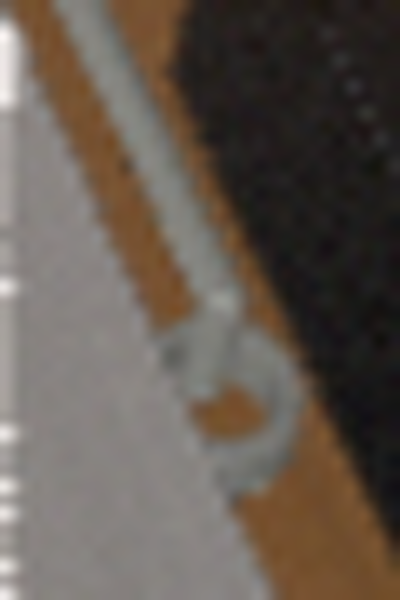

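The toe sits in the ring's hole and the ring moves with it, so I keep pulling.

Call:
{"name": "play_rows", "arguments": {"targets": [{"tx": 0,"ty": 12,"tz": 0,"spin": 0},{"tx": 0,"ty": 27,"tz": 0,"spin": 0},{"tx": 1,"ty": 42,"tz": 0,"spin": 0},{"tx": 1,"ty": 57,"tz": 0,"spin": 0},{"tx": 1,"ty": 72,"tz": 0,"spin": 0}]}}

```text
clock: 12.65
tcp_pos: [0.6424, 0.08, 0.0333]
ee_rot: [0.707, 0.008, 0.707, -0.008]
ft_force: [-0.6, -0.8, -0.6]
grip_width: 0.259
```

Call:
{"name": "play_rows", "arguments": {"targets": [{"tx": 0,"ty": 18,"tz": 0,"spin": 0},{"tx": 0,"ty": 36,"tz": 0,"spin": 0},{"tx": 0,"ty": 52,"tz": 0,"spin": 0},{"tx": 0,"ty": 64,"tz": 0,"spin": 0},{"tx": 0,"ty": 72,"tz": 0,"spin": 0}]}}

```text
clock: 13.28
tcp_pos: [0.6424, 0.1516, 0.0333]
ee_rot: [0.707, 0.008, 0.707, -0.008]
ft_force: [-0.3, -0.3, -0.7]
grip_width: 0.261
```

```bash
python3 - <<'E'
from h import *
st()
c=snap('side','s8')
cv2.imwrite('pics/s8c.png',cv2.resize(c['frame'][180:300,260:420],(800,600),interpolation=cv2.INTER_CUBIC))
E
```

```text
t 13.28 tcp [642.4 151.6  33.3] xax [-0.  0. -1.] jaw yaw -0.022 F [-0.34 -0.3  -0.67] grip 0.261 q [-0.03  0.89 -0.47  1.61  0.53  0.77 -0.76]
```

View pics/s8c.png

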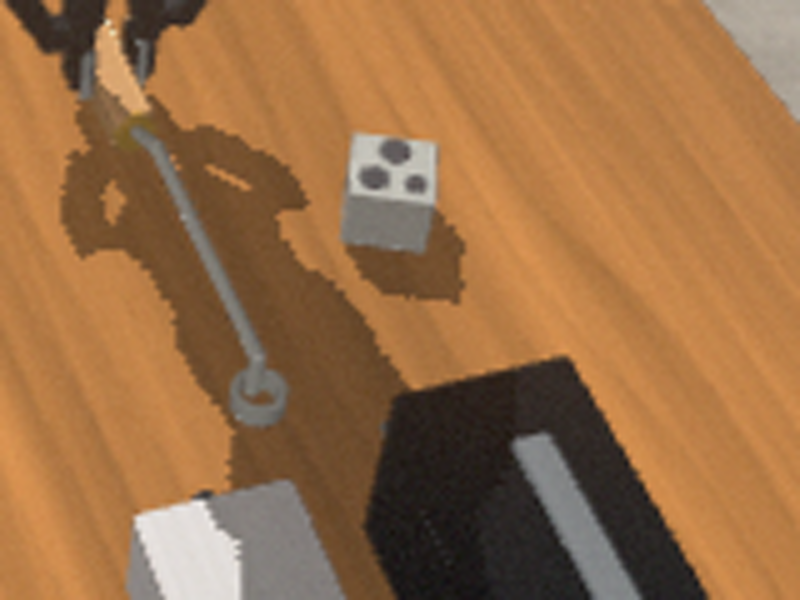

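The blank is on the open bench, with the ring at (258,398) in the crop. I lift the toe out, back off and lay the rod down.

Call:
{"name": "play_rows", "arguments": {"targets": [{"tx": 0,"ty": 2,"tz": 8,"spin": 0},{"tx": 0,"ty": 2,"tz": 18,"spin": 0},{"tx": 0,"ty": 2,"tz": 28,"spin": 0},{"tx": 0,"ty": 30,"tz": 28,"spin": 0},{"tx": 0,"ty": 75,"tz": 28,"spin": 0}]}}

```text
clock: 13.95
tcp_pos: [0.6434, 0.2245, 0.0623]
ee_rot: [0.707, 0.009, 0.707, -0.009]
ft_force: [-0.5, 0.7, -0.9]
grip_width: 0.263
```

Call:
{"name": "play_rows", "arguments": {"targets": [{"tx": 0,"ty": 20,"tz": -12,"spin": 0},{"tx": 0,"ty": 30,"tz": -22,"spin": 0},{"tx": 0,"ty": 30,"tz": -27,"spin": 0},{"tx": 0,"ty": 30,"tz": -30,"spin": 0},{"tx": 0,"ty": 30,"tz": -30,"spin": 0}]}}

```text
clock: 14.58
tcp_pos: [0.6428, 0.2545, 0.0314]
ee_rot: [0.707, 0.008, 0.707, -0.008]
ft_force: [0.1, 0.1, -1.1]
grip_width: 0.26
```

```bash
python3 -c "
from h import *
st()"
```

```text
t 14.57 tcp [642.8 254.5  31.4] xax [ 0.    -0.001 -1.   ] jaw yaw -0.023 F [ 0.11  0.13 -1.15] grip 0.26 q [-0.18  0.93 -0.47  1.51  0.52  0.82 -0.87]
```

Call:
{"name": "play_rows", "arguments": {"targets": [{"tx": 0,"ty": 0,"tz": -0.7,"spin": 0},{"tx": 0,"ty": 0,"tz": -0.7,"spin": 0}]}}

```text
clock: 14.82
tcp_pos: [0.6429, 0.2552, 0.031]
ee_rot: [0.707, 0.008, 0.707, -0.008]
ft_force: [0.8, -3.2, 3.2]
grip_width: 0.265
```

Call:
{"name": "play_rows", "arguments": {"targets": [{"tx": 0,"ty": 0,"tz": 0,"spin": 0},{"tx": 0,"ty": 0,"tz": 0,"spin": 0},{"tx": 0,"ty": 0,"tz": 0,"spin": 0},{"tx": 0,"ty": 0,"tz": 30,"spin": 0},{"tx": 0,"ty": 0,"tz": 80,"spin": 0}], "grip": 0.6}}

```text
clock: 15.45
tcp_pos: [0.6415, 0.2555, 0.11]
ee_rot: [0.706, 0.007, 0.708, -0.008]
ft_force: [-0.0, -0.6, 0.8]
grip_width: 0.6
```

Call:
{"name": "play_rows", "arguments": {"targets": [{"tx": -50,"ty": -30,"tz": 60,"spin": 0},{"tx": -100,"ty": -60,"tz": 100,"spin": 0},{"tx": -150,"ty": -90,"tz": 110,"spin": 0},{"tx": -190,"ty": -120,"tz": 110,"spin": 0},{"tx": -200,"ty": -150,"tz": 110,"spin": 0}]}}

```text
clock: 16.08
tcp_pos: [0.4403, 0.1048, 0.2213]
ee_rot: [0.707, 0.007, 0.707, -0.008]
ft_force: [0.4, -0.3, 0.8]
grip_width: 0.601
```

```bash
python3 - <<'E'
from h import *
st()
c=snap('top','t9');cv2.imwrite('pics/t9b.png',cv2.resize(c['frame'][90:240,160:360],(800,600),interpolation=cv2.INTER_CUBIC))
c=snap('side','s9');cv2.imwrite('pics/s9b.png',cv2.resize(c['frame'][130:330,190:430],(720,600),interpolation=cv2.INTER_CUBIC))
E
```

```text
t 16.07 tcp [440.3 104.8 221.3] xax [ 0.001 -0.001 -1.   ] jaw yaw -0.021 F [ 0.42 -0.26  0.8 ] grip 0.601 q [ 0.16  0.35 -0.65  2.05  0.29  0.83 -0.68]
```

View pics/t9b.png

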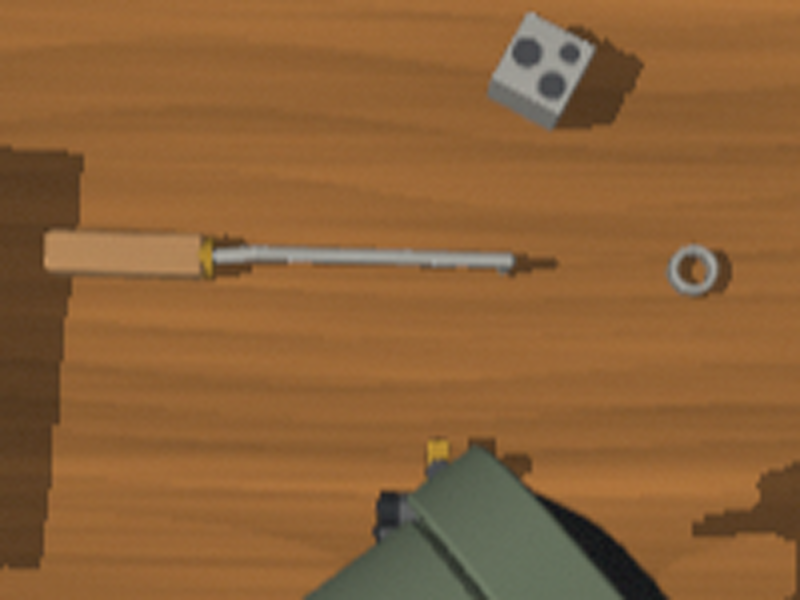

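View pics/s9b.png

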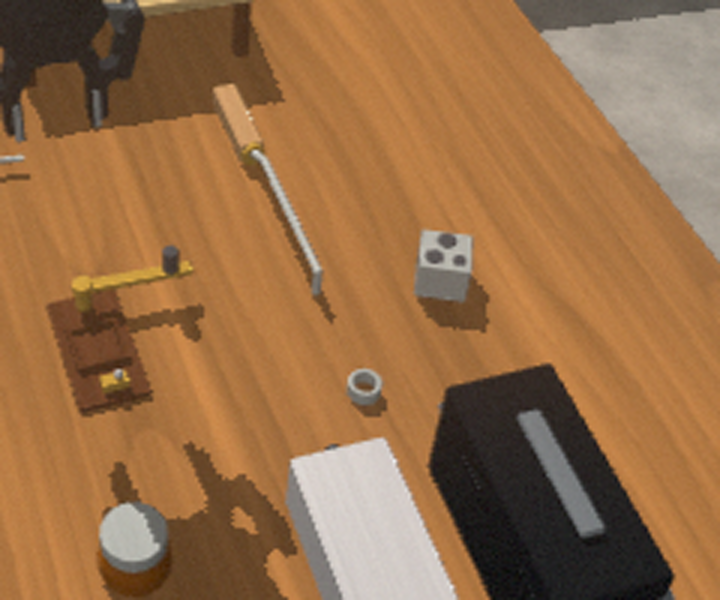

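```bash
python3 - <<'E'
from h import *
c=load('t9');s=load('s9')
A=lambda x,y,z:(onz(c,160+(x+.5)/4-.5,90+(y+.5)/4-.5,z)*1000).round(1)
S=lambda x,y,z:(onz(s,190+(x+.5)/3-.5,130+(y+.5)/3-.5,z)*1000).round(1)
print('ring',A(694,270,.014),S(365,384,.014))
s0=load('side0')
cv2.imwrite('pics/tr.png',cv2.resize(s0['frame'][205:275,200:260],(600,700),interpolation=cv2.INTER_CUBIC)[:600])
cv2.imwrite('pics/trt.png',cv2.resize(load('top0')['frame'][195:260,255:320],(600,600),interpolation=cv2.INTER_CUBIC))
E
```

```text
ring [638.1 -66.5  14. ] [639.1 -70.9  14. ]
```

View pics/tr.png

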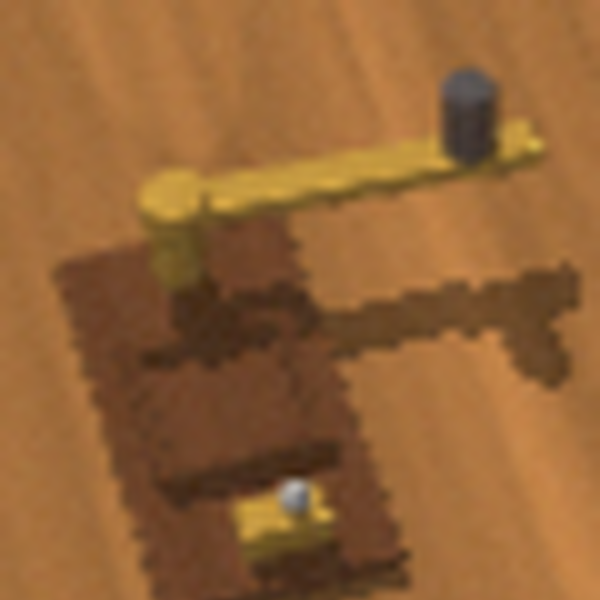

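View pics/trt.png

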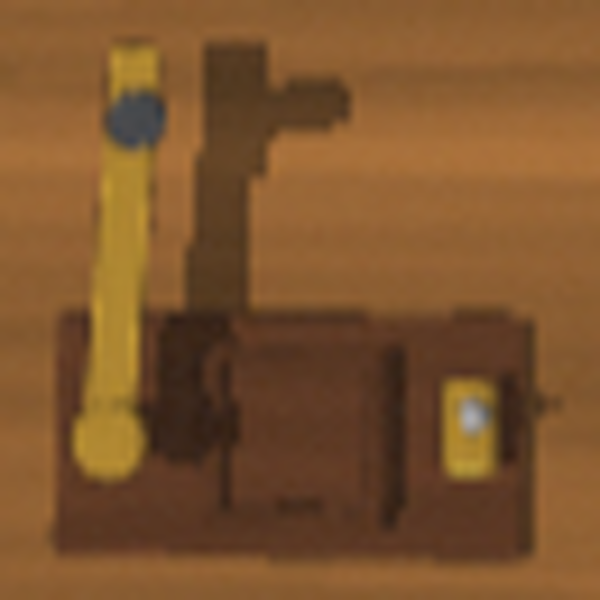

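```bash
python3 - <<'E'
from h import *
s=load('side0');c=load('top0')
S=lambda x,y,z:(onz(s,200+(x+.5)/10-.5,205+(y+.5)/10-.5,z)*1000).round(1)
k=600/65
T=lambda x,y,z:(onz(c,255+(x+.5)/k-.5,195+(y+.5)/k-.5,z)*1000).round(1)
print('ball',S(295,495,.016),T(474,415,.016)); print('hingetop',S(172,190,.036),T(109,443,.036))
print('TLcorner',S(52,270,.006),T(55,552,.006)); print('knobtop',S(470,80,.055),T(137,118,.055))
# full hsv mask of tray in top
f=c['frame']; g=cv2.cvtColor(f,cv2.COLOR_BGR2HSV)
print(g[235,275],g[240,310],g[225,290],g[250,270])
print('traycen',T(294,432,.006))
E
```

```text
ball [452.6  -3.2  16. ] [450.3  -5.7  16. ]
hingetop [444.7  82.5  36. ] [443.4  83.9  36. ]
TLcorner [413.7  90.9   6. ] [414.6  95.2   6. ]
knobtop [521.9  79.5  55. ] [520.   79.4  55. ]
[ 10 144  55] [ 10 142  61] [ 15 163 139] [ 12 155  89]
traycen [444.8  37.    6. ]
```

Call:
{"name": "play_rows", "arguments": {"targets": [{"tx": 45,"ty": -40,"tz": 0,"spin": 0},{"tx": 90,"ty": -80,"tz": 0,"spin": 0},{"tx": 135,"ty": -120,"tz": 0,"spin": 0},{"tx": 180,"ty": -160,"tz": 0,"spin": 0},{"tx": 198,"ty": -174,"tz": -30,"spin": 0}]}}

```text
clock: 16.8
tcp_pos: [0.6435, -0.0709, 0.1912]
ee_rot: [0.708, 0.009, 0.706, -0.009]
ft_force: [-0.6, -0.0, -0.3]
grip_width: 0.602
```

Call:
{"name": "play_rows", "arguments": {"targets": [{"tx": 0,"ty": 0,"tz": -45,"spin": 0},{"tx": 0,"ty": 0,"tz": -90,"spin": 0},{"tx": 0,"ty": 0,"tz": -125,"spin": 0},{"tx": 0,"ty": 0,"tz": -125,"spin": 0}]}}

```text
clock: 17.3
tcp_pos: [0.6393, -0.0676, 0.0633]
ee_rot: [0.706, 0.008, 0.708, -0.007]
ft_force: [-0.5, 0.1, 0.7]
grip_width: 0.6
```

```bash
python3 - <<'E'
from h import *
st()
c=snap('side','s10');cv2.imwrite('pics/s10b.png',cv2.resize(c['frame'][180:300,240:400],(800,600),interpolation=cv2.INTER_CUBIC))
E
```

```text
t 17.3 tcp [639.3 -67.6  63.3] xax [-0.004  0.001 -1.   ] jaw yaw -0.021 F [-0.47  0.12  0.72] grip 0.6 q [ 0.31  0.83 -0.46  1.65  0.48  0.78 -0.39]
```

View pics/s10b.png

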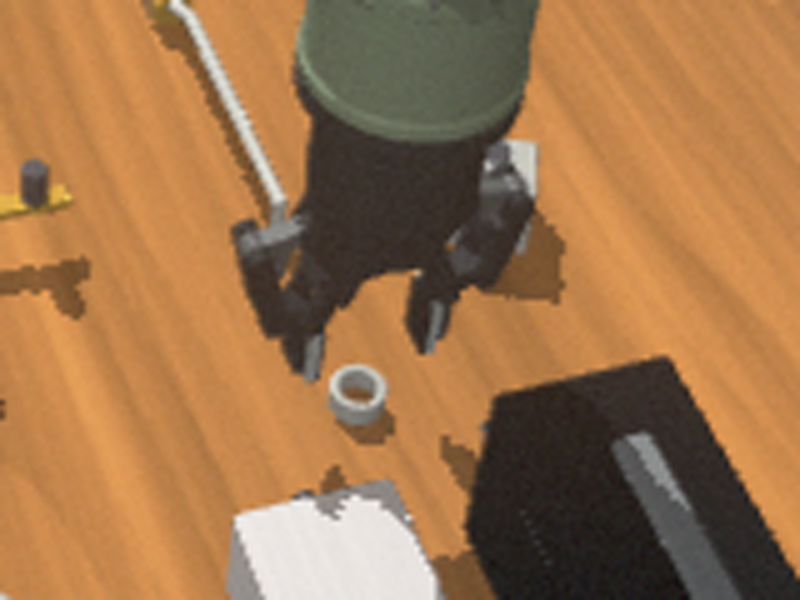

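```bash
python3 - <<'E'
from h import *
s=load('s10')
S=lambda x,y,z:(onz(s,240+(x+.5)/5-.5,180+(y+.5)/5-.5,z)*1000).round(1)
print(S(314,378,.043),S(430,350,.043),'ring',S(358,387,.014))
E
```

```text
[611.  -76.9  43. ] [669.5 -78.   43. ] ring [639.6 -68.9  14. ]
```

Call:
{"name": "play_rows", "arguments": {"targets": [{"tx": -0.5,"ty": -2,"tz": -15,"spin": 0},{"tx": -0.5,"ty": -2,"tz": -32,"spin": 0},{"tx": -0.5,"ty": -2,"tz": -35,"spin": 0},{"tx": -0.5,"ty": -2,"tz": -35,"spin": 0}]}}

```text
clock: 17.85
tcp_pos: [0.64, -0.0701, 0.0305]
ee_rot: [0.707, 0.008, 0.707, -0.008]
ft_force: [0.7, -0.5, 0.3]
grip_width: 0.595
```

Call:
{"name": "play_rows", "arguments": {"targets": [{"tx": 0,"ty": 0,"tz": 0,"spin": 0},{"tx": 0,"ty": 0,"tz": 0,"spin": 0},{"tx": 0,"ty": 0,"tz": 0,"spin": 0},{"tx": 0,"ty": 0,"tz": 0,"spin": 0},{"tx": 0,"ty": 0,"tz": 0,"spin": 0}], "grip": 0, "grip_force": 50}}

```text
clock: 18.48
tcp_pos: [0.6403, -0.0702, 0.0314]
ee_rot: [0.707, 0.008, 0.707, -0.008]
ft_force: [-1.6, -0.7, 6.9]
grip_width: 0.287
```

```bash
python3 -c "
from h import *
st()"
```

```text
t 18.48 tcp [640.3 -70.2  31.4] xax [ 0.001 -0.    -1.   ] jaw yaw -0.022 F [-1.58 -0.68  6.9 ] grip 0.287 q [ 0.3   0.87 -0.44  1.66  0.51  0.73 -0.41]
```

Call:
{"name": "play_rows", "arguments": {"targets": [{"tx": 0,"ty": 0,"tz": 10,"spin": 0},{"tx": 0,"ty": 0,"tz": 30,"spin": 0},{"tx": 0,"ty": 0,"tz": 60,"spin": 0},{"tx": 0,"ty": 0,"tz": 60,"spin": 0}]}}

```text
clock: 18.98
tcp_pos: [0.6415, -0.0703, 0.0941]
ee_rot: [0.709, 0.008, 0.705, -0.008]
ft_force: [0.3, -0.4, 0.5]
grip_width: 0.287
```

```bash
python3 - <<'E'
from h import *
st()
c=snap('side','s11');cv2.imwrite('pics/s11b.png',cv2.resize(c['frame'][170:270,260:380],(720,600),interpolation=cv2.INTER_CUBIC))
E
```

```text
t 18.98 tcp [641.5 -70.3  94.1] xax [ 0.005 -0.    -1.   ] jaw yaw -0.022 F [ 0.33 -0.44  0.52] grip 0.287 q [ 0.33  0.79 -0.48  1.64  0.46  0.82 -0.37]
```

View pics/s11b.png

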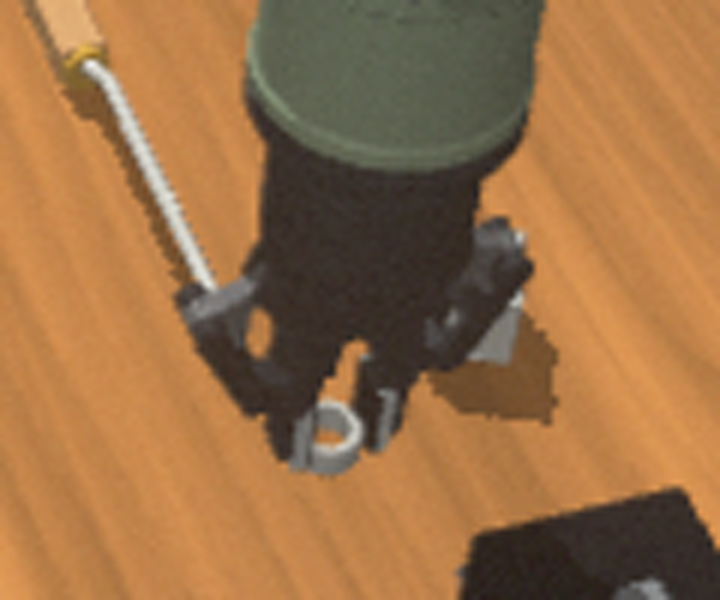

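```bash
python3 - <<'E'
from h import *
s=load('s11')
S=lambda x,y,z:(onz(s,260+(x+.5)/6-.5,170+(y+.5)/6-.5,z)*1000).round(1)
print('ring top',S(332,428,.077),'ring L/R', S(303,428,.077),S(362,428,.077),'tips',S(297,468,.071),S(383,448,.071))
cv2.imwrite('pics/s11c.png',cv2.resize(s['frame'][230:255,300:335],(770,550),interpolation=cv2.INTER_CUBIC))
E
```

```text
ring top [641.6 -70.3  77. ] ring L/R [631. -67.  77.] [652.7 -73.7  77. ] tips [623.7 -80.1  71. ] [659.1 -81.   71. ]
```

View pics/s11c.png

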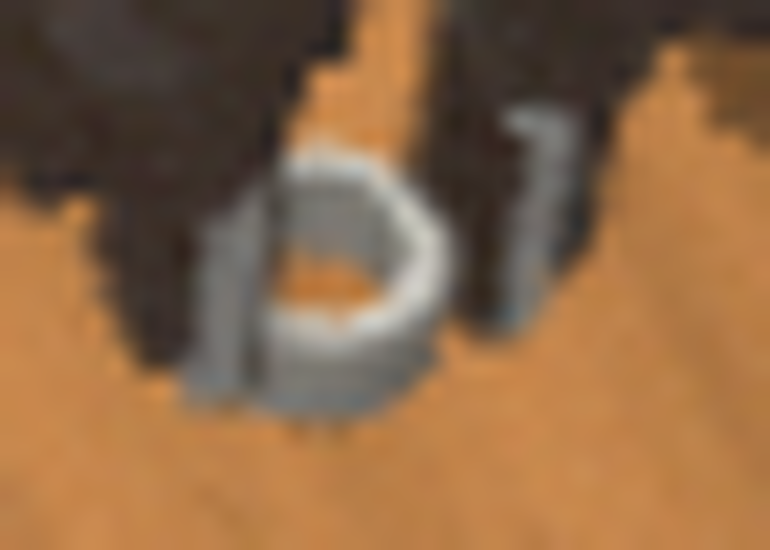

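Call:
{"name": "play_rows", "arguments": {"targets": [{"tx": -40,"ty": 22,"tz": 0,"spin": 0},{"tx": -85,"ty": 46,"tz": 0,"spin": 0},{"tx": -130,"ty": 70,"tz": 0,"spin": 0},{"tx": -170,"ty": 93,"tz": 0,"spin": 0},{"tx": -196,"ty": 107,"tz": 0,"spin": 0}]}}

```text
clock: 19.65
tcp_pos: [0.442, 0.0375, 0.0907]
ee_rot: [0.707, 0.007, 0.707, -0.008]
ft_force: [0.2, 0.6, -1.1]
grip_width: 0.288
```

Call:
{"name": "play_rows", "arguments": {"targets": [{"tx": 0,"ty": 0,"tz": -15,"spin": 0},{"tx": 0,"ty": 0,"tz": -30,"spin": 0},{"tx": 0,"ty": 0,"tz": -40,"spin": 0},{"tx": 0,"ty": 0,"tz": -40,"spin": 0}]}}

```text
clock: 20.15
tcp_pos: [0.4438, 0.0366, 0.0496]
ee_rot: [0.706, 0.008, 0.708, -0.008]
ft_force: [-0.8, -0.5, -0.1]
grip_width: 0.287
```

```bash
python3 - <<'E'
from h import *
st()
s=snap('side','s12')
cv2.imwrite('pics/s12c.png',cv2.resize(s['frame'][205:275,195:265],(600,600),interpolation=cv2.INTER_CUBIC))
E
```

```text
t 20.15 tcp [443.8  36.6  49.6] xax [-0.002 -0.    -1.   ] jaw yaw -0.022 F [-0.78 -0.54 -0.15] grip 0.287 q [ 0.08  0.64 -0.38  2.18  0.58  0.42 -0.79]
```

View pics/s12c.png

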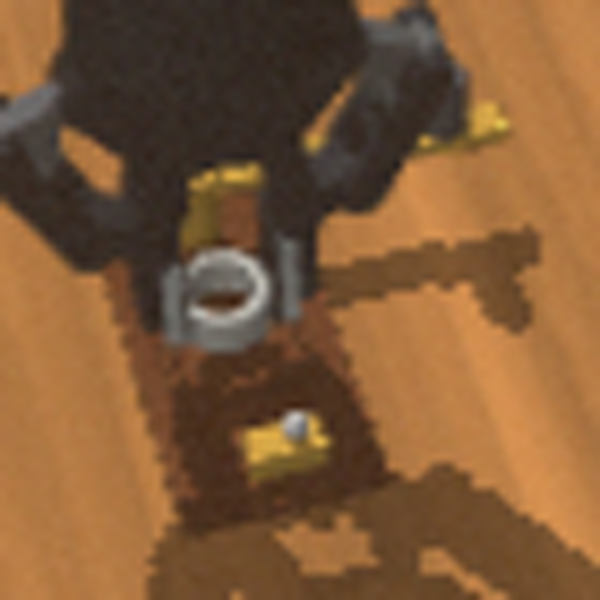

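```bash
python3 - <<'E'
from h import *
s=load('s12');k=600/70
S=lambda x,y,z:(onz(s,195+(x+.5)/k-.5,205+(y+.5)/k-.5,z)*1000).round(1)
print('ring',S(227,286,.032),'trayBR',S(390,480,.006),'BL',S(183,530,.006),'ball',S(296,425,.016),'post',S(228,175,.036))
E
```

```text
ring [444.1  37.9  32. ] trayBR [474.5 -22.5   6. ] BL [414.9 -21.7   6. ] ball [452.7  -3.5  16. ] post [454.1  74.7  36. ]
```

Call:
{"name": "play_rows", "arguments": {"targets": [{"tx": 0,"ty": -1,"tz": -4,"spin": 0},{"tx": 0,"ty": -1,"tz": -8,"spin": 0},{"tx": 0,"ty": -1,"tz": -11,"spin": 0},{"tx": 0,"ty": -1,"tz": -12,"spin": 0},{"tx": 0,"ty": -1,"tz": -12,"spin": 0}]}}

```text
clock: 20.82
tcp_pos: [0.444, 0.0358, 0.0386]
ee_rot: [0.707, 0.008, 0.707, -0.008]
ft_force: [-0.5, 0.5, -0.6]
grip_width: 0.288
```

```bash
python3 - <<'E'
from h import *
st()
s=snap('side','s13')
cv2.imwrite('pics/s13c.png',cv2.resize(s['frame'][205:275,195:265],(600,600),interpolation=cv2.INTER_CUBIC))
E
```

```text
t 20.82 tcp [444.   35.8  38.6] xax [-0. -0. -1.] jaw yaw -0.022 F [-0.49  0.54 -0.59] grip 0.288 q [ 0.06  0.66 -0.36  2.19  0.6   0.39 -0.81]
```

View pics/s13c.png

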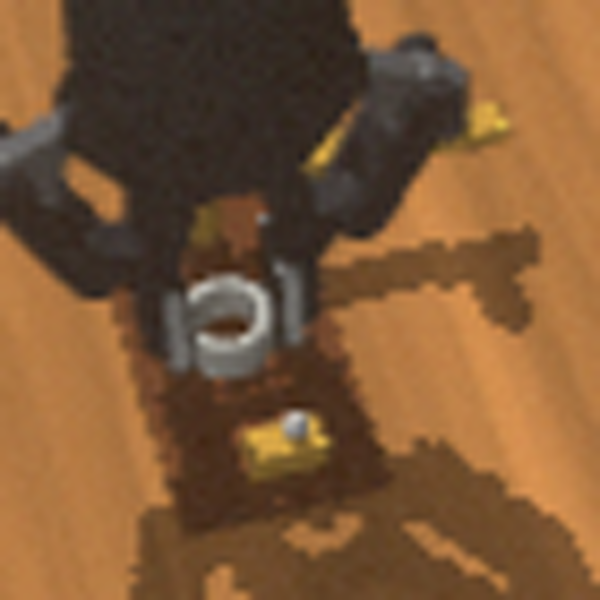

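Call:
{"name": "play_rows", "arguments": {"targets": [{"tx": 0,"ty": 0,"tz": -1,"spin": 0},{"tx": 0,"ty": 0,"tz": -1,"spin": 0}]}}

```text
clock: 21.12
tcp_pos: [0.444, 0.0358, 0.0376]
ee_rot: [0.707, 0.008, 0.707, -0.008]
ft_force: [-0.2, -0.5, -0.5]
grip_width: 0.29
```

Call:
{"name": "play_rows", "arguments": {"targets": [{"tx": 0,"ty": 0,"tz": 0,"spin": 0},{"tx": 0,"ty": 0,"tz": 0,"spin": 0},{"tx": 0,"ty": 0,"tz": 0,"spin": 0},{"tx": 0,"ty": 0,"tz": 20,"spin": 0},{"tx": 0,"ty": 0,"tz": 60,"spin": 0}], "grip": 0.45}}

```text
clock: 21.75
tcp_pos: [0.4432, 0.0359, 0.0975]
ee_rot: [0.706, 0.008, 0.708, -0.008]
ft_force: [0.0, -0.3, 0.9]
grip_width: 0.449
```

Call:
{"name": "play_rows", "arguments": {"targets": [{"tx": 0,"ty": -60,"tz": 30,"spin": 0},{"tx": 0,"ty": -120,"tz": 60,"spin": 0},{"tx": 0,"ty": -180,"tz": 90,"spin": 0},{"tx": 0,"ty": -220,"tz": 100,"spin": 0},{"tx": 0,"ty": -220,"tz": 100,"spin": 0}]}}

```text
clock: 22.38
tcp_pos: [0.4436, -0.1884, 0.1985]
ee_rot: [0.708, 0.009, 0.707, -0.011]
ft_force: [-0.6, 0.7, 0.4]
grip_width: 0.448
```

```bash
python3 - <<'E'
from h import *
st()
s=snap('side','s14')
cv2.imwrite('pics/s14c.png',cv2.resize(s['frame'][205:275,195:265],(600,600),interpolation=cv2.INTER_CUBIC))
c=snap('top','t14')
cv2.imwrite('pics/t14c.png',cv2.resize(c['frame'][195:260,255:320],(600,600),interpolation=cv2.INTER_CUBIC))
E
```

```text
t 22.38 tcp [ 443.6 -188.4  198.5] xax [ 0.001 -0.002 -1.   ] jaw yaw -0.028 F [-0.55  0.68  0.44] grip 0.448 q [ 0.73  0.43 -0.58  2.    0.32  0.8  -0.07]
```

View pics/s14c.png

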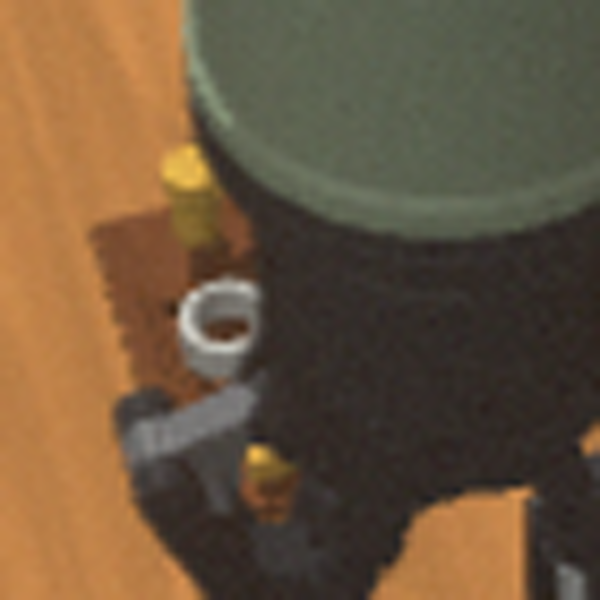

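View pics/t14c.png

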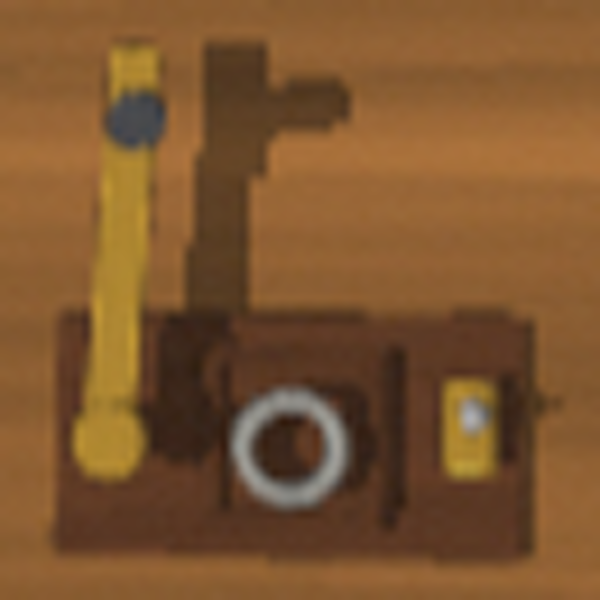

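```bash
python3 - <<'E'
from h import *
c=load('t14');k=600/65
T=lambda x,y,z:(onz(c,255+(x+.5)/k-.5,195+(y+.5)/k-.5,z)*1000).round(1)
g=cv2.cvtColor(c['frame'],cv2.COLOR_BGR2HSV)[195:260,255:320]
m=((g[...,1]<60)&(g[...,2]>110)).astype(np.uint8); m[:, 45:]=0
p=cv2.findContours(m,cv2.RETR_EXTERNAL,cv2.CHAIN_APPROX_NONE)[0]; p=max(p,key=cv2.contourArea); e=cv2.fitEllipse(p); print(e)
print((onz(c,255+e[0][0],195+e[0][1],.02)*1000).round(1))
print('ridge floor?',T(225,430,.011),T(388,430,.011),T(300,508,.011),T(300,350,.011))
E
```

```text
((30.837520599365234, 48.052955627441406), (11.105777740478516, 11.916694641113281), 174.1964569091797)
[441.9  39.6  20. ]
ridge floor? [445.3  54.4  11. ] [446.   14.5  11. ] [426.7  35.8  11. ] [465.1  36.3  11. ]
```

Call:
{"name": "play_rows", "arguments": {"targets": [{"tx": 30,"ty": 55,"tz": 0,"spin": 0},{"tx": 60,"ty": 110,"tz": 0,"spin": 0},{"tx": 85,"ty": 165,"tz": 0,"spin": 0},{"tx": 100,"ty": 220,"tz": 0,"spin": 0},{"tx": 105,"ty": 275,"tz": 0,"spin": 0}], "grip": 0}}

```text
clock: 23.1
tcp_pos: [0.5486, 0.0944, 0.197]
ee_rot: [0.707, 0.007, 0.707, -0.007]
ft_force: [0.9, -0.7, 0.4]
grip_width: 0.003
```

Call:
{"name": "play_rows", "arguments": {"targets": [{"tx": 0,"ty": 50,"tz": 0,"spin": 0},{"tx": 0,"ty": 50,"tz": 0,"spin": 0}]}}

```text
clock: 23.35
tcp_pos: [0.5474, 0.1467, 0.1973]
ee_rot: [0.707, 0.006, 0.707, -0.004]
ft_force: [0.2, -1.0, -0.8]
grip_width: -0.001
```

```bash
python3 - <<'E'
from h import *
st()
s=snap('side','s15')
cv2.imwrite('pics/s15c.png',cv2.resize(s['frame'][205:275,195:265],(600,600),interpolation=cv2.INTER_CUBIC))
cv2.imwrite('pics/s15d.png',cv2.resize(s['frame'][80:280,130:370],(720,600),interpolation=cv2.INTER_CUBIC))
E
```

```text
t 23.35 tcp [547.4 146.7 197.3] xax [-0.001  0.002 -1.   ] jaw yaw -0.014 F [ 0.2  -1.01 -0.83] grip -0.001 q [ 0.06  0.56 -0.6   1.79  0.39  0.91 -0.72]
```

View pics/s15c.png

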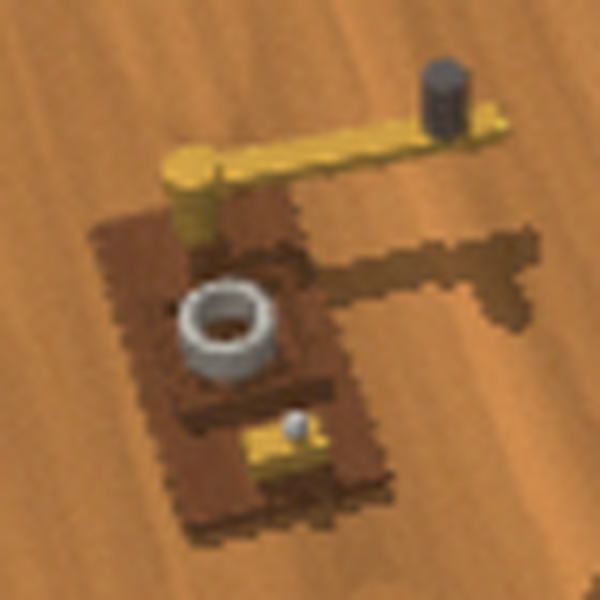

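View pics/s15d.png

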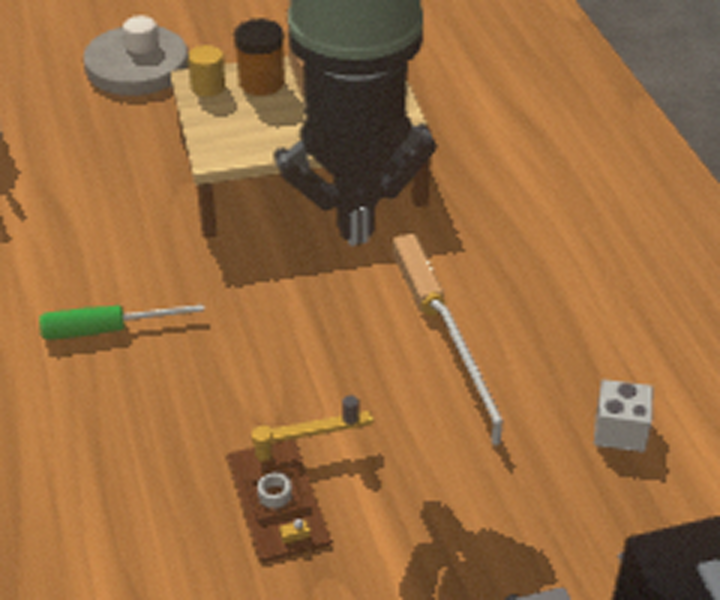

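```bash
python3 - <<'E'
from h import *
s=load('s15');k=600/70
S=lambda x,y,z:(onz(s,195+(x+.5)/k-.5,205+(y+.5)/k-.5,z)*1000).round(1)
cv2.imwrite('pics/s15e.png',cv2.resize(s['frame'][234:256,208:240],(800,550),interpolation=cv2.INTER_CUBIC))
for z in(.018,.02,.025): print(z,S(227,315,z))
E
```

```text
0.018 [443.6  38.7  18. ]
0.02 [443.3  37.1  20. ]
0.025 [442.6  33.2  25. ]
```

View pics/s15e.png

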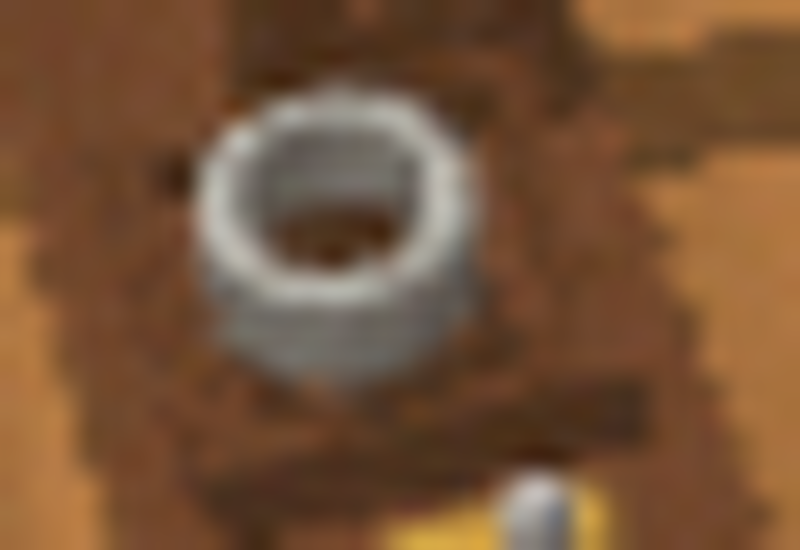

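Call:
{"name": "play_rows", "arguments": {"targets": [{"tx": -5,"ty": -5,"tz": 0,"spin": 0.18},{"tx": -10,"ty": -10,"tz": 0,"spin": 0.36},{"tx": -15,"ty": -20,"tz": 0,"spin": 0.54},{"tx": -20,"ty": -25,"tz": 0,"spin": 0.72},{"tx": -27,"ty": -34,"tz": 0,"spin": 0.9}]}}

```text
clock: 24.02
tcp_pos: [0.5214, 0.1061, 0.1973]
ee_rot: [0.639, -0.303, 0.639, 0.302]
ft_force: [0.1, -0.4, 0.3]
grip_width: -0.004
```

Call:
{"name": "play_rows", "arguments": {"targets": [{"tx": 0,"ty": 0,"tz": -25,"spin": 0.18},{"tx": 0,"ty": 0,"tz": -50,"spin": 0.36},{"tx": 0,"ty": 0,"tz": -70,"spin": 0.54},{"tx": 0,"ty": 0,"tz": -80,"spin": 0.65},{"tx": 0,"ty": 0,"tz": -80,"spin": 0.65}]}}

```text
clock: 24.65
tcp_pos: [0.5212, 0.1062, 0.1168]
ee_rot: [0.51, -0.489, 0.511, 0.489]
ft_force: [0.9, 0.5, 0.1]
grip_width: -0.002
```

```bash
python3 - <<'E'
from h import *
st()
s=snap('side','s16')
cv2.imwrite('pics/s16c.png',cv2.resize(s['frame'][145:265,190:330],(700,600),interpolation=cv2.INTER_CUBIC))
E
```

```text
t 24.65 tcp [521.2 106.2 116.8] xax [-0.002 -0.    -1.   ] jaw yaw 1.527 F [0.92 0.48 0.07] grip -0.002 q [ 0.31  0.73 -0.89  1.92  0.75  0.86  0.55]
```

View pics/s16c.png

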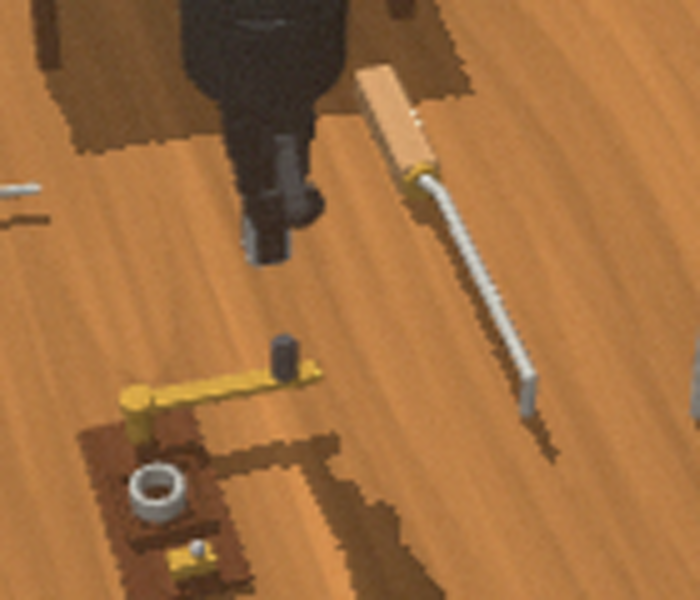

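Call:
{"name": "play_rows", "arguments": {"targets": [{"tx": 0,"ty": 0,"tz": -25,"spin": 0},{"tx": 0,"ty": 0,"tz": -45,"spin": 0},{"tx": 0,"ty": 0,"tz": -53,"spin": 0},{"tx": 0,"ty": 0,"tz": -53,"spin": 0}]}}

```text
clock: 25.2
tcp_pos: [0.5218, 0.1069, 0.0645]
ee_rot: [0.511, -0.489, 0.511, 0.489]
ft_force: [0.1, -0.3, 0.5]
grip_width: 0.001
```

```bash
python3 - <<'E'
from h import *
st()
s=snap('side','s17')
cv2.imwrite('pics/s17c.png',cv2.resize(s['frame'][165:265,190:310],(720,600),interpolation=cv2.INTER_CUBIC))
E
```

```text
t 25.2 tcp [521.8 106.9  64.5] xax [-0. -0. -1.] jaw yaw 1.528 F [ 0.15 -0.27  0.46] grip 0.001 q [ 0.26  0.81 -0.82  1.94  0.85  0.78  0.48]
```

View pics/s17c.png

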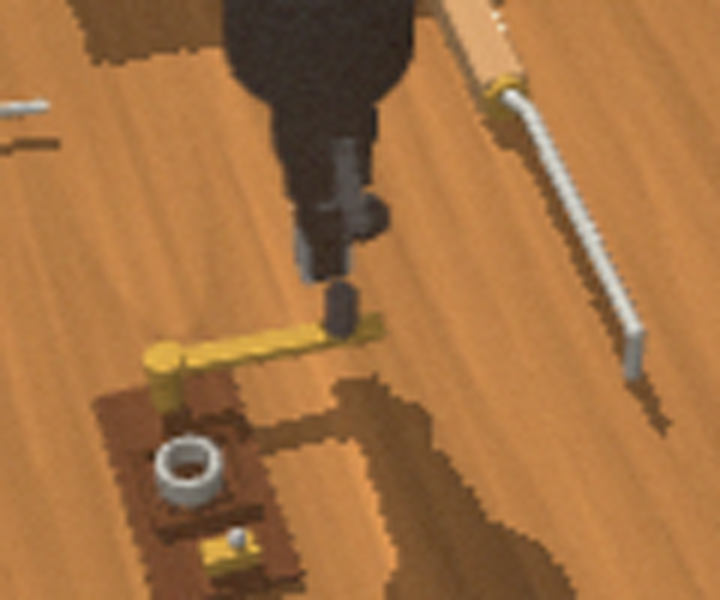

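Call:
{"name": "play_rows", "arguments": {"targets": [{"tx": -1,"ty": -9,"tz": 0,"spin": 0},{"tx": 0.5,"ty": -21,"tz": 0,"spin": -0.15},{"tx": 0,"ty": -34,"tz": 0,"spin": -0.33},{"tx": -2.5,"ty": -45.5,"tz": 0,"spin": -0.48},{"tx": -7,"ty": -56.5,"tz": 0,"spin": -0.63}]}}

```text
clock: 25.88
tcp_pos: [0.5152, 0.0493, 0.0651]
ee_rot: [0.638, -0.305, 0.638, 0.305]
ft_force: [1.1, 1.6, 0.0]
grip_width: -0.007
```

```bash
python3 - <<'E'
from h import *
st()
s=snap('side','s18')
cv2.imwrite('pics/s18c.png',cv2.resize(s['frame'][165:265,190:310],(720,600),interpolation=cv2.INTER_CUBIC))
E
```

```text
t 25.88 tcp [515.2  49.3  65.1] xax [ 0.001  0.    -1.   ] jaw yaw 0.892 F [1.1  1.57 0.04] grip -0.007 q [ 0.28  0.74 -0.68  1.99  0.74  0.68  0.02]
```

View pics/s18c.png

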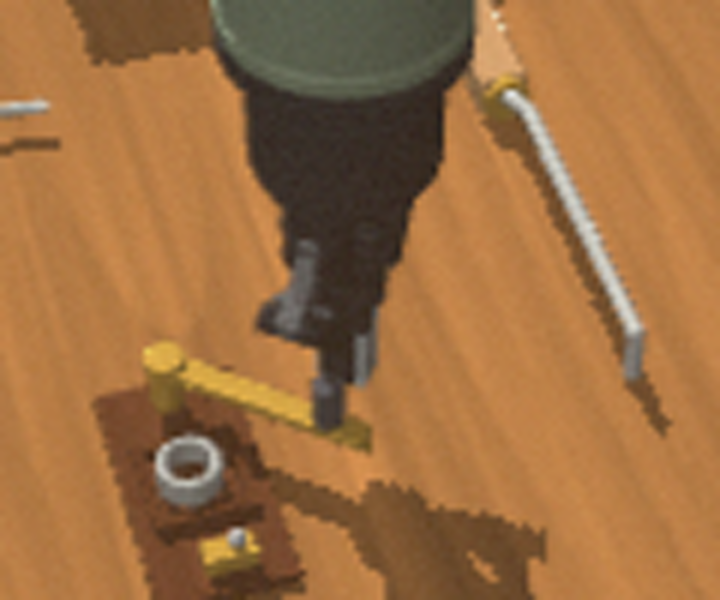

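Call:
{"name": "play_rows", "arguments": {"targets": [{"tx": -5.7,"ty": -10,"tz": 0,"spin": -0.15},{"tx": -13,"ty": -19.5,"tz": 0,"spin": -0.3},{"tx": -21.5,"ty": -27.5,"tz": 0,"spin": -0.45},{"tx": -31,"ty": -34,"tz": 0,"spin": -0.6},{"tx": -38,"ty": -38,"tz": 0,"spin": -0.7}]}}

```text
clock: 26.55
tcp_pos: [0.4769, 0.0118, 0.065]
ee_rot: [0.704, -0.069, 0.703, 0.069]
ft_force: [-0.0, 0.3, 0.4]
grip_width: 0.004
```

```bash
python3 - <<'E'
from h import *
st()
s=snap('side','s19')
cv2.imwrite('pics/s19c.png',cv2.resize(s['frame'][165:265,190:310],(720,600),interpolation=cv2.INTER_CUBIC))
E
```

```text
t 26.55 tcp [476.9  11.8  65. ] xax [ 0.001 -0.    -1.   ] jaw yaw 0.196 F [-0.04  0.27  0.36] grip 0.004 q [ 0.23  0.65 -0.5   2.1   0.61  0.54 -0.53]
```

View pics/s19c.png

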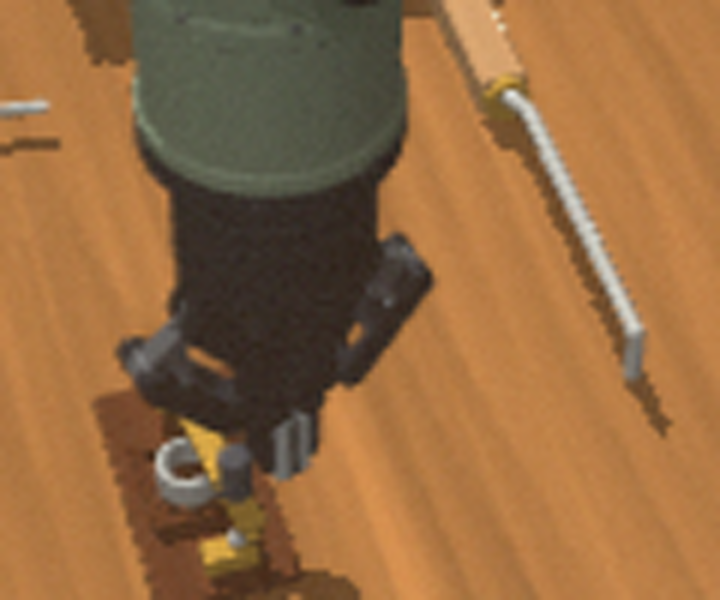

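Call:
{"name": "play_rows", "arguments": {"targets": [{"tx": -4,"ty": -2,"tz": 0,"spin": -0.06},{"tx": -8,"ty": -3.5,"tz": 0,"spin": -0.12},{"tx": -11,"ty": -4,"tz": 0,"spin": -0.16},{"tx": -13,"ty": -5,"tz": 0,"spin": -0.19}]}}

```text
clock: 27.1
tcp_pos: [0.4654, 0.0075, 0.0651]
ee_rot: [0.708, -0.003, 0.706, 0.003]
ft_force: [11.0, 1.1, -1.9]
grip_width: -0.003
```

Call:
{"name": "play_rows", "arguments": {"targets": [{"tx": -1,"ty": 0,"tz": 0,"spin": 0},{"tx": -1,"ty": 0,"tz": 0,"spin": 0}]}}

```text
clock: 27.35
tcp_pos: [0.4652, 0.0077, 0.0652]
ee_rot: [0.709, -0.003, 0.706, 0.004]
ft_force: [11.4, -0.7, -3.8]
grip_width: 0.002
```

Call:
{"name": "play_rows", "arguments": {"targets": [{"tx": -2,"ty": 0,"tz": 0,"spin": 0},{"tx": -2,"ty": 0,"tz": 0,"spin": 0}]}}

```text
clock: 27.6
tcp_pos: [0.4645, 0.0077, 0.0655]
ee_rot: [0.709, -0.003, 0.705, 0.004]
ft_force: [18.7, -0.6, -5.9]
grip_width: 0.001
```

```bash
python3 - <<'E'
from h import *
st()
s=snap('side','s20')
cv2.imwrite('pics/s20c.png',cv2.resize(s['frame'][205:275,195:265],(600,600),interpolation=cv2.INTER_CUBIC))
E
```

```text
t 27.6 tcp [464.5   7.7  65.5] xax [ 0.007  0.002 -1.   ] jaw yaw 0.009 F [18.67 -0.57 -5.93] grip 0.001 q [ 0.2   0.63 -0.45  2.13  0.58  0.49 -0.68]
```

View pics/s20c.png

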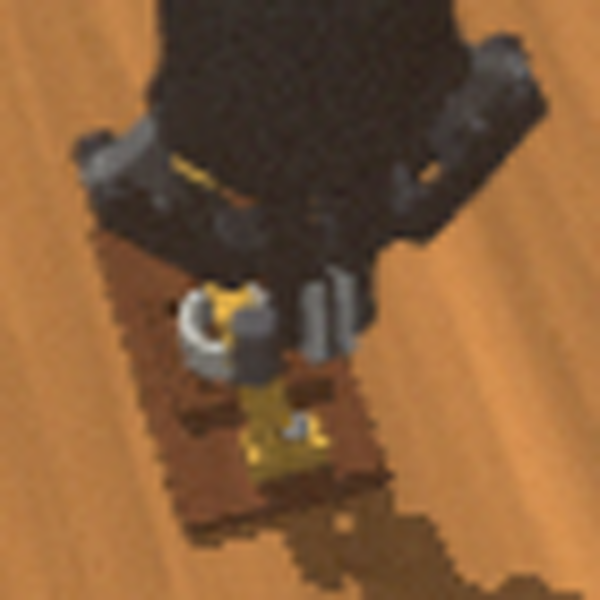

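Call:
{"name": "play_rows", "arguments": {"targets": [{"tx": 5,"ty": 0,"tz": 0,"spin": 0},{"tx": 25,"ty": 0,"tz": 0,"spin": 0},{"tx": 60,"ty": 0,"tz": 30,"spin": 0},{"tx": 100,"ty": 30,"tz": 80,"spin": 0},{"tx": 120,"ty": 80,"tz": 130,"spin": 0}]}}

```text
clock: 28.28
tcp_pos: [0.5765, 0.0746, 0.1832]
ee_rot: [0.707, -0.002, 0.707, 0.002]
ft_force: [0.5, 0.5, -0.5]
grip_width: -0.004
```

Call:
{"name": "play_rows", "arguments": {"targets": [{"tx": 0,"ty": 50,"tz": 0,"spin": 0},{"tx": 0,"ty": 100,"tz": 0,"spin": 0},{"tx": 0,"ty": 100,"tz": 0,"spin": 0}]}}

```text
clock: 28.65
tcp_pos: [0.5743, 0.1794, 0.1819]
ee_rot: [0.707, -0.005, 0.707, 0.006]
ft_force: [0.1, 0.2, 0.7]
grip_width: -0.002
```

```bash
python3 - <<'E'
from h import *
st()
s=snap('side','s21')
cv2.imwrite('pics/s21c.png',cv2.resize(s['frame'][205:275,195:265],(600,600),interpolation=cv2.INTER_CUBIC))
cv2.imwrite('pics/s21d.png',cv2.resize(s['frame'],(800,600),interpolation=cv2.INTER_CUBIC))
c=snap('top','t21')
cv2.imwrite('pics/t21c.png',cv2.resize(c['frame'][195:260,255:320],(600,600),interpolation=cv2.INTER_CUBIC))
E
```

```text
t 28.65 tcp [574.3 179.4 181.9] xax [-0.     0.002 -1.   ] jaw yaw 0.015 F [0.12 0.24 0.71] grip -0.002 q [-0.01  0.63 -0.58  1.71  0.41  0.93 -0.74]
```

View pics/s21c.png

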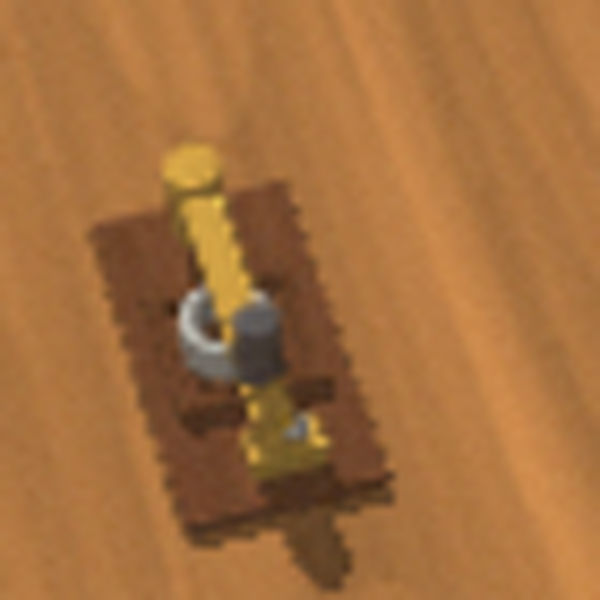

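View pics/t21c.png

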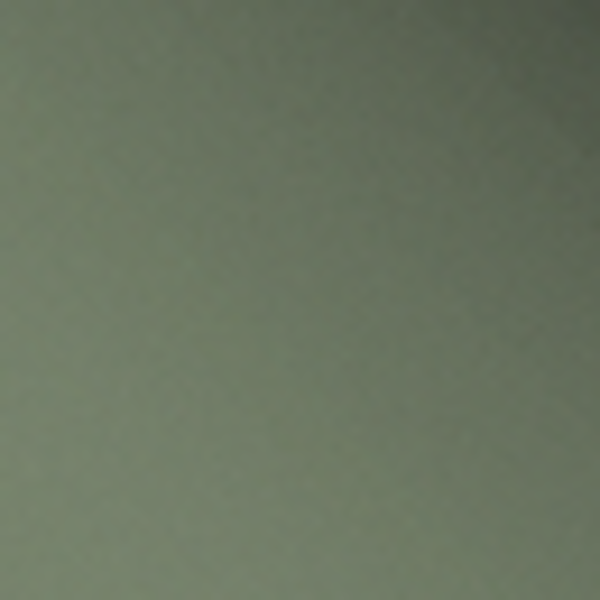

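View pics/s21d.png

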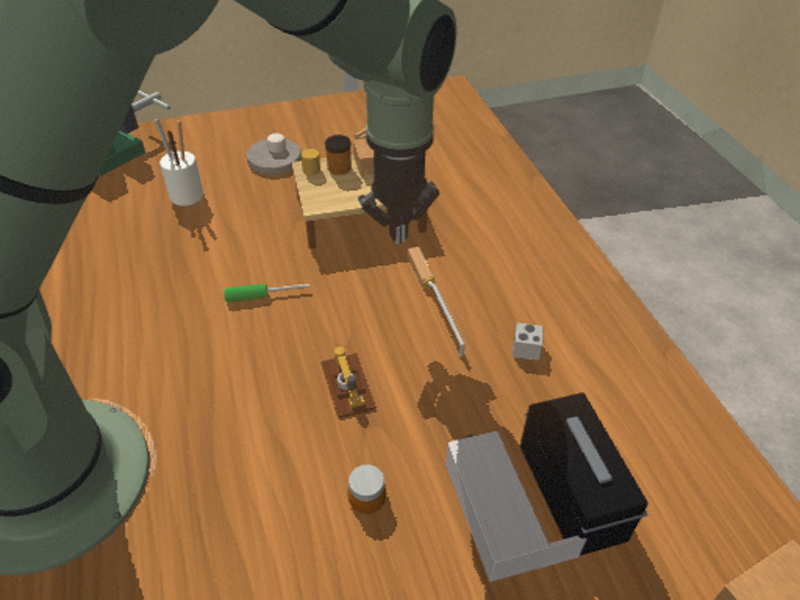

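Call:
{"name": "play_rows", "arguments": {"targets": [{"tx": -10,"ty": -60,"tz": 20,"spin": 0},{"tx": -20,"ty": -120,"tz": 40,"spin": 0},{"tx": -40,"ty": -180,"tz": 40,"spin": 0},{"tx": -60,"ty": -240,"tz": 40,"spin": 0},{"tx": -90,"ty": -295,"tz": 40,"spin": 0}]}}

```text
clock: 29.38
tcp_pos: [0.486, -0.1196, 0.2218]
ee_rot: [0.707, -0.002, 0.707, 0.002]
ft_force: [1.0, -0.1, -0.1]
grip_width: 0.002
```

Call:
{"name": "play_rows", "arguments": {"targets": [{"tx": -20,"ty": -60,"tz": 0,"spin": 0},{"tx": -40,"ty": -100,"tz": 0,"spin": 0},{"tx": -40,"ty": -140,"tz": 0,"spin": 0},{"tx": -40,"ty": -140,"tz": 0,"spin": 0}]}}

```text
clock: 29.88
tcp_pos: [0.4456, -0.26, 0.2215]
ee_rot: [0.707, -0.001, 0.707, 0.0]
ft_force: [0.5, 0.8, -0.0]
grip_width: -0.0
```

```bash
python3 - <<'E'
from h import *
st()
c=snap('top','t22')
cv2.imwrite('pics/t22c.png',cv2.resize(c['frame'][195:260,255:320],(600,600),interpolation=cv2.INTER_CUBIC))
cv2.imwrite('pics/t22d.png',cv2.resize(c['frame'],(800,600),interpolation=cv2.INTER_CUBIC))
E
```

```text
t 29.88 tcp [ 445.6 -260.   221.5] xax [-0.001 -0.001 -1.   ] jaw yaw 0.002 F [ 0.45  0.81 -0.  ] grip -0.0 q [ 0.85  0.44 -0.57  1.9   0.3   0.89  0.13]
```

View pics/t22c.png

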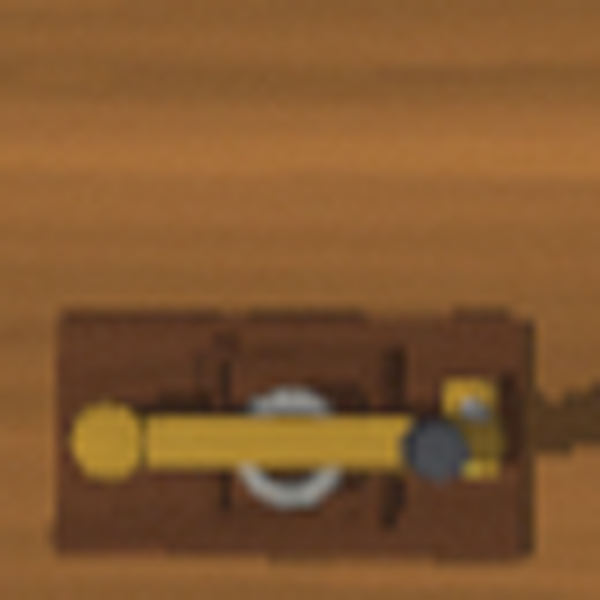

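View pics/t22d.png

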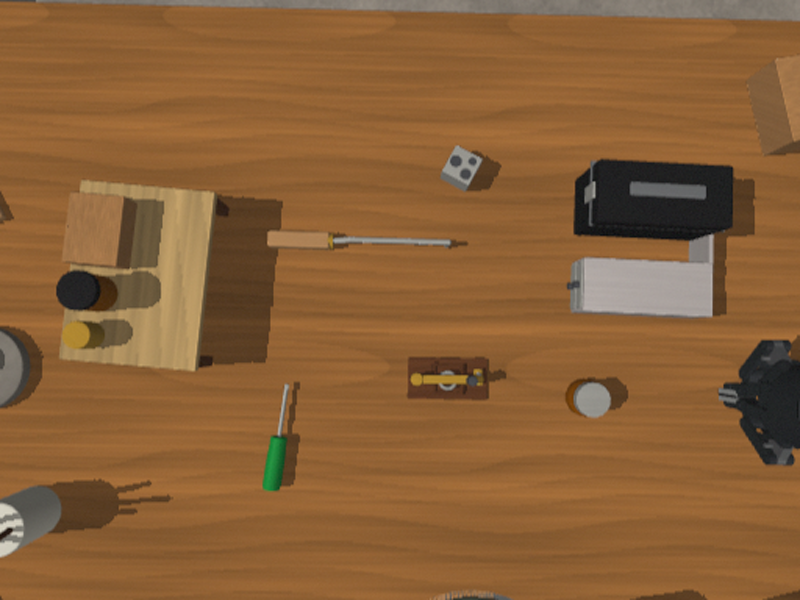

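```bash
python3 - <<'E'
from h import *
c=load('t22');g=cv2.cvtColor(c['frame'],cv2.COLOR_BGR2HSV).astype(int)
def line(cols,sel,z):
    P=[]
    for u in cols:
        w=sel(u); 
        if w is None: continue
        P.append(onz(c,u,w,z)[:2])
    P=np.array(P); k=np.polyfit(P[:,1],P[:,0],1); return k[0],len(P)
def bar(u):
    col=g[:,u]; r=np.arange(384); m=(col[:,0]>15)&(col[:,0]<30)&(col[:,1]>150)&(col[:,2]>100)&(r>236)&(r<252)
    w=col[:,2]*m; return (w*r).sum()/w.sum() if m.sum()>2 else None
print('bar slope dx/dy',line(range(272,298),bar,.032))
V=g[...,2].astype(float)
def edge(lo,hi,s):
    def f(u):
        d=np.diff(V[lo:hi,u])*s; d[d<0]=0
        return lo+.5+(d*np.arange(len(d))).sum()/d.sum() if d.sum()>20 else None
    return f
print('tray top',line(range(264,310),edge(224,234,-1),.006),'bottom',line(range(264,310),edge(251,260,1),.006))
b=load('t3');
for n,p,q in(('block',(430,160),0),):pass
d=cv2.absdiff(load('top0')['frame'],c['frame']).max(2)
for n,(x0,x1,y0,y1) in dict(block=(280,312,90,124),jar=(360,395,240,270),driver=(165,192,242,318)).items(): print(n,(d[y0:y1,x0:x1]>40).sum())
E
```

```text
bar slope dx/dy (np.float64(-0.0188205807188996), 26)
tray top (np.float64(-0.015948920716946733), 46) bottom (np.float64(0.006370799072733593), 46)
block 0
jar 0
driver 0
```

```bash
python3 -c "
from h import *
print(order.sign_off()); st()"
```

```text
the job is handed in; nothing more can be done
None
the job is handed in; nothing more can be done
```

I finished the job and handed it in at about 30 s on the robot's clock. No verdict was reported.

**What I did:**
- I pulled the bent rod out by its steel and regripped it by the handle.
- I lowered the toe into the ring's hole inside the gap and drew the blank onto the open bench.
- I laid the rod flat where it had been pulled out to, clear of the gap.
- I picked the blank up on the open bench, set it in the pocket, and pushed the keeper round by its knob to its stop.

**Last checks:**
- **Keeper:** the bar resisted a push of about 18 N at its stop. In the top picture it lies within about 0.003 rad of the tray's upper edge and about 0.025 rad of the lower edge. The two edges disagree with each other, so that measurement is noisy, but both are under 0.04 rad.
- **Blank:** in the pictures it looks flat in the pocket, off centre by about 2 mm in the side view and 4 to 6 mm in the top view. The two cameras disagree by about 3 mm, but both are inside the 9 mm limit.
- **Rod:** it looks flat on its handle with the toe well outside the gap; I did not measure its tilt.
- **Bystanders:** the image areas around the jar, block and screwdriver showed no change from the first picture.
- **Arm:** it was clear of everything at hand-in.

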